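Screw the cap back onto the leaning air-filter housing

TASK

The compressed-air filter has just been serviced and needs closing: take the larger of the two loose black screw caps, set it on the leaning threaded mouth of the filter housing, find the thread starts by turning it backward (anticlockwise) until it drops in, then screw it forward (clockwise) until it is fully home on the shoulder, and let go. Leave the small cap and the standing white filter element where they are.

Things in the scene. Friction and masses are not known exactly. Their poses are not given: they have to be found in the camera images.
- cap_mid (a point): The cap to fit: black knurled round screw cap, 52 mm across (54 over knurls), 37 mm tall, standing mouth down on the table, about 90 g, closed top. Point: on its axis, half-way up (18.5 mm above its rim); z runs along the axis, out of the top. Inside depth 32 mm; three small lugs inside the skirt, 120 degrees apart, 2 to 6 mm above the rim, reaching in to 18 mm from the axis.
- small_cap_mid (a point): The wrong cap: the same look but 38 mm across and 30 mm tall; it stands mouth down and must be left alone. The point is on its axis, half-way up.
- collar: Mouth of the filter housing, an aluminium cylinder 62 mm across fixed to the table in a steel bracket. Origin: centre of the flat shoulder (62 mm across) on which the cap's rim rests when fully home; z is the mouth's axis, pointing out of it, leaning 32 degrees from vertical, to the side of its own -x, roughly towards the robot. The threaded neck rises from here.
- element_mid (a point): White filter element with grey end rings standing upright on the table near the caps, 34 mm across, 58 mm tall; leave it alone. The point is at its centre, half-way up.
- neck_tip (a point): Tip of the threaded neck, on its axis, 30.5 mm above the shoulder. The core is 33 mm across, with a cone nose over its last 6 mm (20 mm across at the tip). z is the mouth's axis. The thread is right-handed (clockwise seen from outside closes), with three equal starts 120 degrees apart; where they lie round the axis differs every time, is not given and must be felt.
- ribs_top (a point): On the neck's axis, 20 mm above the shoulder: level of the flat rib ends (ribs 43 mm across). A cap set on rests here, rim 17 to 22 mm above the shoulder. Turned backward, up to 120 degrees, it meets slots that leave its lugs about 13 degrees of play and drops about 10 mm; a stop behind each slot ends backward turning. Turned forward up here it only meets stops 3 mm high.
- start_level (a point): On the neck's axis, 8 mm above the shoulder: about where the cap's rim is once it has dropped into the thread starts (6 to 9 mm). From there 60 to 75 degrees forward (clockwise) lead the rim down onto the shoulder along a steep thread, 1.1 mm per 10 degrees, with about 2 mm axial play and a hard stop at 78 to 92 degrees.

How it is judged:
By the outcome, as a careful person would: the job done as asked, in the order asked, and still so for the second after the job is handed in, with the robot touching nothing.
It also fails if it takes over 56 s, if anything falls off the work surface, if the arm or the gripper's body presses on something with over 40 N, if the wrist force passes 120 N, or if a joint passes its speed limit or range.

ROBOT

A 7-joint arm with a two-finger parallel gripper is mounted at the origin on the work surface. World frame = base frame: x ahead of the robot, y to its left, z up, the work surface at z = 0. Lengths are in mm, angles in rad, forces in N, time in s.
With the tool pointing down it reaches from about 400 to 875 mm from the base axis. Payload 4.4 kg.
Tool frame: the origin (TCP) lies at the very end of the fingers, on their centre line; the grasp point (between the pads) lies 19 mm behind it; z points along the fingers, y is the line along which they close (so a half turn about z gives the same grasp; the last joint's range is limited). The gripper opens to 85 mm and grips with 20 to 120 N. Pads are 22 mm wide; open, the fingers measure 114 mm over their backs; the gripper's body (76 mm by 85 mm) begins 54 mm behind the grasp point. The pads swing forward as they close: fully open they stand 13 mm farther back than shut.
Start: joints at [-1.201, 0.628, 0.038, 1.517, -0.027, 0.996, -0.02], TCP at [274.366, 589.272, 193.613] pointing down, gripper open.
Joint ranges: [-3.06, 3.06], [-0.37, 2.12], [-1.25, 1.32], [0.18, 2.47], [-1.1, 4.24], [0.23, 1.98], [-2.94, 2.94]. Speed limits (rad/s): [2.57, 2.57, 3.14, 3.14, 3.14, 3.14, 3.14].

INTERFACE

Orientations are given as [roll, pitch, yaw] about the fixed x, y, z axes, in that order (R = Rz(yaw) Ry(pitch) Rx(roll)).
In Python, from cell import read_state, get_image, camera_info, finish_job gives the robot as it stands.
- The arm moves only by the tool play_rows, never from a script. Its argument "deltas" is one flat list of numbers, 7 for each row, row after row: the shift along the tool's x, y, z in mm, then the turn, a rotation vector about the tool's x, y, z in rad, then the opening, from 0 (shut) to 1 (fully open). In form: [dx, dy, dz, ax, ay, az, grip, dx, dy, dz, ax, ay, az, grip, ...]. A call has 1 to 10 rows; each row is the pose to reach, as a shift and turn from the pose commanded when the call began, along the tool's axes at that moment; what a row does not reach only later rows make up. A row lasts 1/8 s, in which the tool goes at most 62.5 mm and 10.7 degrees, less where a joint would pass 70% of its speed; a pose out of reach is approached as far as the arm can. A call with a gripper value outside its range is refused whole. The fingers move at their own pace and stop on an object; the grip force is fixed at half the most. Time passes only in rows, so rows that repeat a pose let the fingers close. It gives the time, the measured TCP pose, the force, the opening and the grip force at its end, in the units of the state.
- read_state(): the state, without advancing time (a new reading comes with each control period).
- get_image(name): name is "side" or "top"; returns the picture (420x560x3 uint8, red, green, blue); there is no depth.
- camera_info(name): a dict with "fx", "fy", "cx", "cy" (pixels), "distortion" ([k1, k2, p1, p2, k3] as OpenCV has them; the pictures are not rectified), "T" (4x4, takes a point from camera to world coordinates). Camera axes: x right, y down, z forward; pixel columns grow to the right and rows downward; lengths in mm; the calibration is good to about 2 mm. A picture is of the moment at which its call begins. camera_info takes no time and is no camera call.
- finish_job(): hands the job in; it is judged then, once.
The state is a dict: "clock": time; "qpos": joint angles; "qd": joint speeds; "tau": joint torques, N m; "eef_pos": TCP position; "tool_rot": TCP orientation; "force": force on the tool from outside, world axes, zero at the start; "torque": the same for the moment, N m; "width": finger opening in mm; "gripper_force": force on a finger pad.
Only numpy, scipy, OpenCV 4.12 (cv2) and the standard library are available. Lean on these libraries where they do the work, as an engineer would, in place of code of your own. Each camera call takes 0.05 s, during which the arm holds its last target. There are 200 camera calls.

## Working session

There is one attempt and no reset: what is moved stays moved. The work goes in short steps, Python scripts to look and compute and a tool call to move; the robot and the scene stay as the last step left them, time stands still between calls to the robot, and variables do not carry over. Pictures are saved under pics/ and viewed, at most 10 in all, crops included, and the job is handed in when it is done.

Besides the shell and the picture viewer there is one more tool, called after ">>>" in YAML: its name, and indented under it one key for each argument. play_rows: Moves the arm, as the interface text tells. Its arguments: {"type":"object","properties":{"deltas":{"type":"array"}},"required":["deltas"]}

```bash
mkdir -p pics
python3 - <<'E'
from cell import *
import cv2,numpy as np
np.set_printoptions(precision=4,suppress=True)
for n in("side","top"):
    im=get_image(n); cv2.imwrite(f"pics/{n}0.png",cv2.cvtColor(im,cv2.COLOR_RGB2BGR)); print(n,camera_info(n))
s=read_state();print(s)
E
```

```text
side {'fx': 412.14153447319006, 'fy': 412.14153447319006, 'cx': 275.53023386325685, 'cy': 210.75750802547554, 'distortion': array([-0.0793,  0.    ,  0.    ,  0.    ,  0.    ]), 'T': array([[   0.8661,   -0.3844,    0.3196,  302.054 ],
       [  -0.4999,   -0.6583,    0.5629, -554.828 ],
       [  -0.006 ,   -0.6472,   -0.7623,  753.2713],
       [   0.    ,    0.    ,    0.    ,    1.    ]])}
top {'fx': 437.2462622672656, 'fy': 437.2462622672656, 'cx': 279.8172210113123, 'cy': 211.9730334854011, 'distortion': array([-0.0504,  0.    ,  0.    ,  0.    ,  0.    ]), 'T': array([[  0.0094,  -0.9966,   0.0821, 483.9443],
       [ -1.    ,  -0.0093,   0.0018, -57.5661],
       [ -0.001 ,  -0.0821,  -0.9966, 994.5144],
       [  0.    ,   0.    ,   0.    ,   1.    ]])}
{'clock': 0.1, 'qpos': array([-1.2008,  0.6292,  0.0385,  1.5183, -0.027 ,  0.9963, -0.02  ]), 'qd': array([ 0.0001, -0.0011, -0.0003, -0.0027,  0.0009,  0.0006, -0.0012]), 'tau': array([  0.0029, -56.454 ,   1.2303, -19.3976,   0.0112,   0.0055,
        -0.    ]), 'eef_pos': array([274.1057, 588.6813, 192.7883]), 'tool_rot': array([-3.1399,  0.    ,  2.7057]), 'force': array([ 0.1723,  0.9588, -0.7307]), 'torque': array([-0.0172,  0.0025, -0.0308]), 'gripper_force': 0.0, 'width': 85.17543327403025}
```

View pics/side0.png

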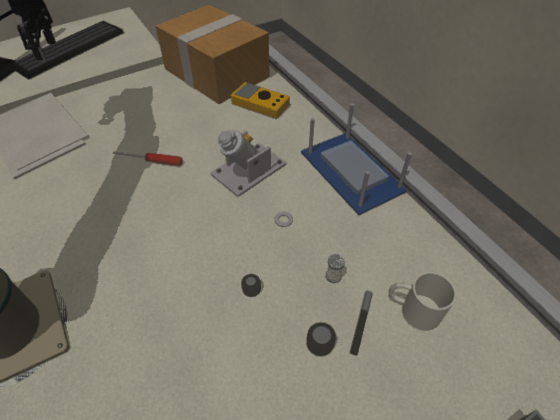

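View pics/top0.png

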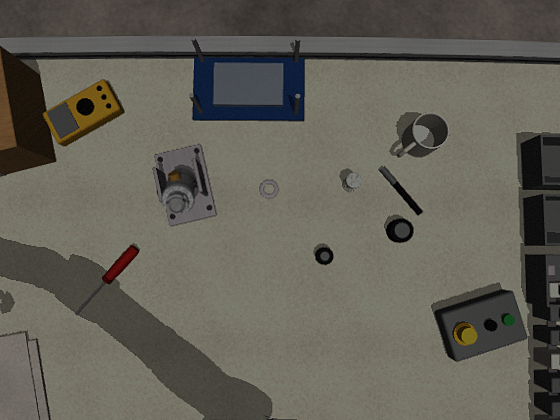

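The side view shows the large cap at (321,339), the small cap at (251,285), the element at (336,267) and the housing mouth near (230,140). In the top view they are at (400,230), (324,256), (351,181) and (177,198). I'll zoom in on the housing and the cap.

Run:
```python
import cv2,numpy as np
a=cv2.imread("pics/side0.png");b=cv2.imread("pics/top0.png")
def c(im,x,y,w,h,k):return cv2.convertScaleAbs(cv2.resize(im[y:y+h,x:x+w],None,fx=k,fy=k,interpolation=cv2.INTER_CUBIC),alpha=1.5)
def g(im,x,y,k):
    for i in range(0,im.shape[1],10*k): cv2.putText(im,str(x+i//k),(i,10),0,.35,(0,255,255),1);cv2.line(im,(i,12),(i,18),(0,255,255),1)
    for j in range(0,im.shape[0],10*k): cv2.putText(im,str(y+j//k),(0,j+4),0,.35,(0,255,255),1)
    return im
m=np.vstack([np.hstack([g(c(a,205,115,50,37,8),205,115,8),g(c(b,150,175,50,37,8),150,175,8)]),np.hstack([g(c(a,298,320,50,37,8),298,320,8),g(c(b,378,212,50,37,8),378,212,8)])])
print(m.shape);cv2.imwrite("pics/crop.png",m)
```

```text
(592, 800, 3)
```

View pics/crop.png

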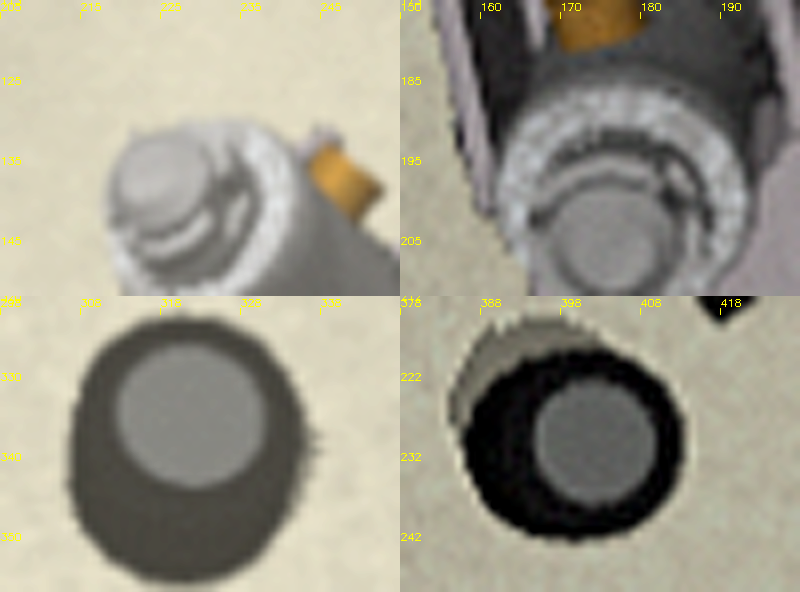

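The cap's top disc is centred near (321.5,334.6) in side and (402.1,229.7) in top. The housing tip is near (225,136.5) in side and (176,205) in top. The top crop cuts the mouth off, so I'll view the housing larger.

Run:
```python
import cv2,numpy as np
a=cv2.imread("pics/side0.png");b=cv2.imread("pics/top0.png")
def c(im,x,y,w,h,k):
    m=cv2.resize(im[y:y+h,x:x+w],None,fx=k,fy=k,interpolation=cv2.INTER_CUBIC)
    m=cv2.convertScaleAbs(m,alpha=1.3)
    for i in range(0,w,5): cv2.putText(m,str(x+i),(int((i+.5)*k)-8,10),0,.33,(0,0,255),1);cv2.line(m,(int((i+.5)*k),12),(int((i+.5)*k),m.shape[0]),(0,255,255) if i%10==0 else (90,160,160),1)
    for j in range(0,h,5): cv2.putText(m,str(y+j),(0,int((j+.5)*k)+4),0,.33,(0,0,255),1);cv2.line(m,(20,int((j+.5)*k)),(m.shape[1],int((j+.5)*k)),(0,255,255) if j%10==0 else (90,160,160),1)
    return m
m=np.hstack([c(a,214,124,33,45,12),c(b,160,180,33,45,12)])
print(m.shape);cv2.imwrite("pics/crop2.png",m)
```

```text
(540, 792, 3)
```

View pics/crop2.png

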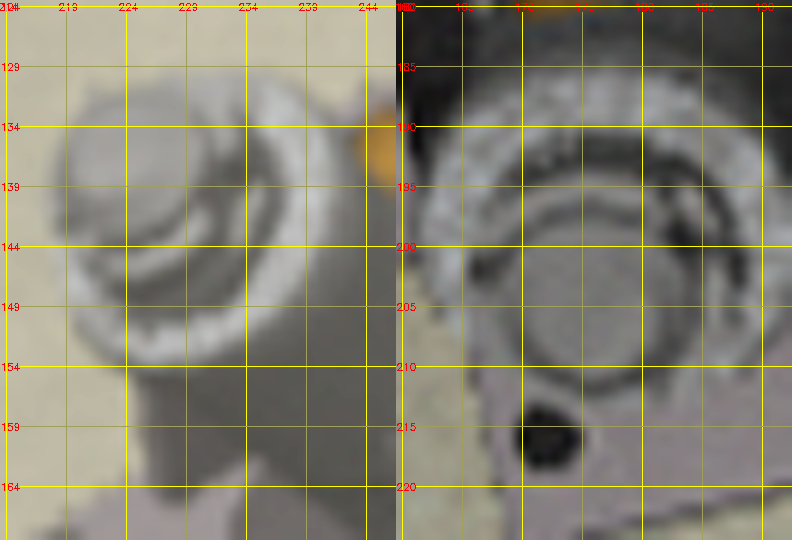

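The side view shows the tip disc centred at about (224.7,136.5) and the shoulder edge through (240.5,138) and (227,153.7). The top view shows the tip disc at about (175.8,204.4) and the shoulder edge through (161.7,199), (176.5,185.5) and (192,199). Next I'll fit the pose.

```bash
cat > h.py <<'E'
import numpy as np,cv2
from cell import camera_info,read_state,get_image
from scipy.optimize import least_squares
from scipy.spatial.transform import Rotation as R
np.set_printoptions(precision=3,suppress=True)
CI={n:camera_info(n) for n in("side","top")}
def proj(n,P):
    c=CI[n];T=np.linalg.inv(c["T"]);K=np.array([[c["fx"],0,c["cx"]],[0,c["fy"],c["cy"]],[0,0,1]])
    r=cv2.Rodrigues(T[:3,:3])[0]
    return cv2.projectPoints(np.atleast_2d(P).astype(float),r,T[:3,3],K,c["distortion"])[0][:,0]
def tri(d):
    f=lambda p:np.concatenate([proj(n,p)[0]-d[n] for n in d])
    s=least_squares(f,[600,0,50.]);return s.x,f(s.x)
def circ(p,az,h,r,lean=np.radians(32)):
    z=np.array([np.sin(lean)*np.cos(az),np.sin(lean)*np.sin(az),np.cos(lean)])
    u=np.array([-np.sin(az),np.cos(az),0]);v=np.cross(z,u);t=np.linspace(0,2*np.pi,181)[:,None]
    return p+z*h+r*(np.cos(t)*u+np.sin(t)*v)
E
python3 - <<'E'
from h import *
print("captop",tri({"side":(321.5,334.6),"top":(402.1,229.7)}))
print("smallcap",tri({"side":(252,281),"top":(324,256)}))
print("tip",tri({"side":(224.7,136.5),"top":(175.8,204.4)}))
S={"side":[(240.6,138),(227,153.8),(235.5,129.5)],"top":[(161.6,199),(176.5,185.5),(192.2,199)]}
C={"side":(224.7,136.5),"top":(175.8,204.4)}
def f(x):
    o=[]
    for n in S:
        e=proj(n,circ(x[:3],x[3],0,31))
        o+=[min(np.hypot(*(e-q).T)) for q in S[n]]
        o+=list(proj(n,circ(x[:3],x[3],30.5,0)[:1])[0]-C[n])
    return np.array(o)
s=least_squares(f,[650,150,150,np.pi]);print(s.x,f(s.x))
x=s.x;print("tip",circ(x[:3],x[3],30.5,0)[0])
ims=[]
for n,(x0,y0) in {"side":(210,120),"top":(155,178)}.items():
    k=10;im=cv2.imread(f"pics/{n}0.png")[y0:y0+45,x0:x0+40];im=cv2.resize(im,None,fx=k,fy=k,interpolation=cv2.INTER_CUBIC)
    for h,r,c in((0,31,(0,0,255)),(20,21.5,(0,255,0)),(24.5,16.5,(255,0,255)),(30.5,10,(255,0,0))):
        e=(proj(n,circ(x[:3],x[3],h,r))-[x0,y0]+.5)*k
        cv2.polylines(im,[e.astype(int)],True,c,1)
    ims.append(im)
cv2.imwrite("pics/fit.png",np.hstack(ims))
E
```

```text
captop (array([ 526.465, -325.247,   36.682]), array([-0.092,  0.017,  0.047, -0.103]))
smallcap (array([ 469.895, -155.217,   26.914]), array([-1.199,  0.175,  0.478, -1.232]))
tip (array([567.447, 147.593, 144.888]), array([-0.346,  0.047,  0.107, -0.278]))
[581.065 151.231 121.135   3.377] [ 0.974  0.128  0.532 -1.239 -0.339  0.17   1.157  0.495 -0.112  0.683]
tip [565.349 147.457 147.001]
```

View pics/fit.png

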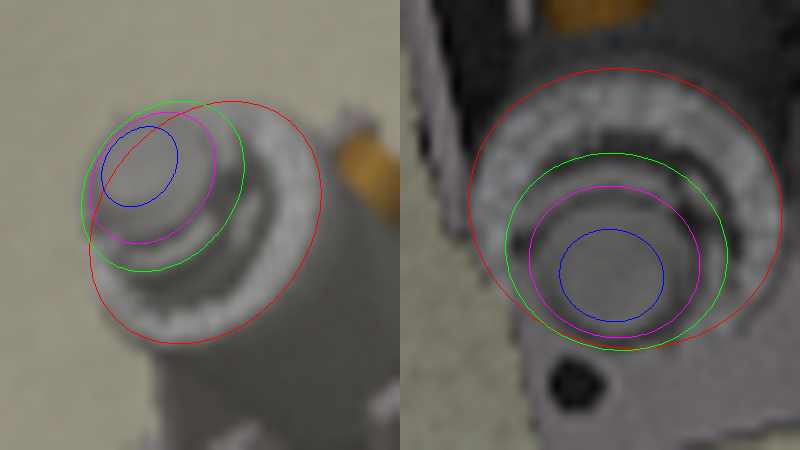

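The fit agrees to about 1 mm. The lean azimuth of 3.37 rad matches the base plate edges, and the measured cap top at z=36.7 matches the stated 37. I'll compute the move to the cap, keeping clear of the pen and with about +73° of wrist reserve.

```bash
cat >> h.py <<'E'
CAP=np.array([526.5,-325.2,0]);COL=np.array([580.5,151.1,121.3]);AZ=3.375;L=np.radians(32)
ZC=np.array([np.sin(L)*np.cos(AZ),np.sin(L)*np.sin(AZ),np.cos(L)])
def pose(): s=read_state();return s,s["eef_pos"],R.from_euler("xyz",s["tool_rot"])
def delta(p,Rt):
    s,p0,R0=pose();return np.round(R0.inv().apply(np.array(p)-p0),1),np.round((R0.inv()*Rt).as_rotvec(),4)
def colR(th): # th: turn about tool z from 'y in the lean plane'
    y=np.cross(-ZC,[0,0,1.]);y/=np.linalg.norm(y) # horizontal
    z=-ZC; x=y; yy=np.cross(z,x)
    return R.from_matrix(np.c_[x,yy,z])*R.from_rotvec([0,0,th])
E
python3 - <<'E'
from h import *
print(delta(CAP+[0,0,120],R.from_euler("xyz",[np.pi,0,np.radians(-15)])))
print(colR(0).as_matrix(), ZC)
E
```

```text
(array([-614.6, -721.8,   74. ]), array([-0.   ,  0.003,  2.967]))
[[ 0.231 -0.825  0.516]
 [-0.973 -0.196  0.123]
 [ 0.    -0.53  -0.848]] [-0.516 -0.123  0.848]
```

>>> play_rows:
  deltas: [-20,-24,2,0,0,0.1,1,-54,-64,4,0,0,0.26,1,-88,-104,6,0,0,0.42,1,-122,-144,8,0,0,0.58,1,-157,-184,10,0,0,0.74,1,-191,-224,12,0,0,0.9,1,-225,-264,16,0,0,1.06,1,-259,-305,20,0,0,1.22,1,-293,-345,24,0,0,1.38,1,-327,-385,28,0,0,1.54,1]

```text
clock: 1.35
eef_pos: [408.5, 100.7, 165.5]
tool_rot: [3.141, -0.0, 1.161]
force: [0.6, -0.4, 0.7]
width: 85.6
gripper_force: 0.0
```

```bash
sed -i 's/x=y; yy=/x=-y; yy=/' h.py
python3 - <<'E'
from h import *
print(pose()[0]["qpos"],pose()[1],delta(CAP+[0,0,110],R.from_euler("xyz",[np.pi,0,np.radians(-15)])))
E
```

```text
[-0.666  0.387  0.483  2.163 -0.293  0.652 -0.389] [408.46  100.734 165.501] (array([-343.6,  278. ,   55.4]), array([-0.   , -0.   ,  1.423]))
```

>>> play_rows:
  deltas: [-36,29,0,0,0,0.14,1,-76,61,5,0,0,0.3,1,-116,94,10,0,0,0.46,1,-156,126,15,0,0,0.62,1,-196,159,20,0,0,0.78,1,-236,191,28,0,0,0.94,1,-276,224,36,0,0,1.1,1,-312,253,44,0,0,1.26,1,-336,272,52,0,0,1.38,1,-343.6,278,55,0,0,1.423,1]

```text
clock: 2.6
eef_pos: [527.7, -325.0, 109.6]
tool_rot: [3.14, 0.001, -0.261]
force: [-0.2, 0.1, 0.3]
width: 85.6
gripper_force: 0.0
```

Run:
```python
from h import *
print(pose()[0]["qpos"],pose()[1],delta(CAP+[0,0,6],R.from_euler("xyz",[np.pi,0,np.radians(-15)])))
```

```text
[ 0.077  0.808  0.755  1.699 -0.674  0.914 -0.724] [ 527.669 -325.     109.599] (array([ -0.9,   0.4, 103.6]), array([0.001, 0.001, 0.001]))
```

>>> play_rows:
  deltas: [-1,0,25,0,0,0,1,-1,0,55,0,0,0,1,-1,0,80,0,0,0,1,-1,0,97,0,0,0,1,-1,0,103.5,0,0,0,1,-1,0,103.5,0,0,0,0.6,-1,0,103.5,0,0,0,0,-1,0,103.5,0,0,0,0,-1,0,103.5,0,0,0,0,-1,0,103.5,0,0,0,0]

```text
clock: 3.85
eef_pos: [527.6, -322.9, 7.3]
tool_rot: [-3.142, -0.0, -0.257]
force: [0.6, -0.1, 0.0]
width: -0.0
gripper_force: 0.0
```

Run:
```python
from h import *
s=pose()[0];print(s["force"],s["torque"],s["qpos"])
a=get_image("side");b=get_image("top")
c=lambda im,x,y:cv2.resize(im[y:y+100,x:x+100],None,fx=4,fy=4,interpolation=cv2.INTER_CUBIC)
m=np.hstack([c(a,270,280),c(b,350,180)])[:,:,::-1];cv2.imwrite("pics/grasp.png",cv2.convertScaleAbs(m,alpha=1.4))
```

```text
[ 0.628 -0.102  0.046] [ 0.047 -0.044  0.047] [ 0.135  0.93   0.639  1.755 -0.794  0.735 -0.627]
```

View pics/grasp.png

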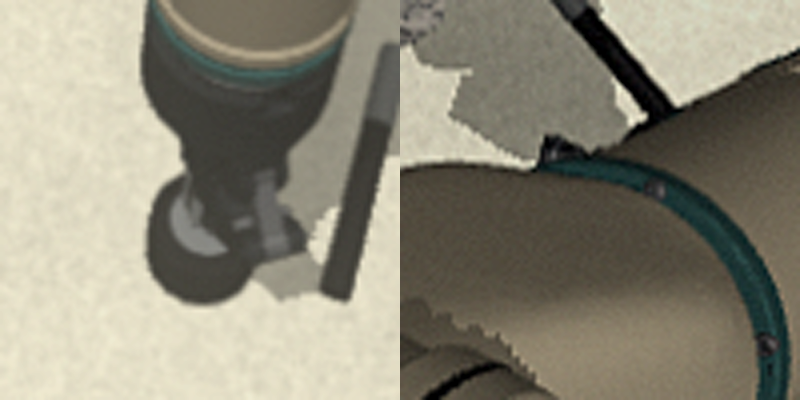

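The cap still stands at about (320,340) in the side view. The shut fingers ended up beside it, on the right near (337,340), so the grasp missed. I'll check where the TCP projects before moving.

Run:
```python
from h import *
s,p,r=pose();print(p)
for d in (0,19,54):
  q=p-r.apply([0,0,d]);print(d,proj("side",q),proj("top",q))
print(proj("side",[[526.5,-325.2,37],[526.5,-325.2,0]]))
# robot base seen?
print(proj("side",[[0,0,0],[0,0,100]]))
a=get_image("side")
m=cv2.resize(a[290:365,290:390],None,fx=7,fy=7,interpolation=cv2.INTER_CUBIC)[:,:,::-1].copy();m=cv2.convertScaleAbs(m,alpha=1.8,beta=20)
for i in range(0,100,10): cv2.line(m,(i*7+3,0),(i*7+3,8),(0,0,255));cv2.putText(m,str(290+i),(i*7,18),0,.35,(0,0,255))
for i in range(0,75,10): cv2.putText(m,str(290+i),(0,i*7+7),0,.35,(0,0,255))
cv2.imwrite("pics/g2.png",m)
```

```text
[ 527.447 -322.867    7.162]
0 [[319.86 339.76]] [[397.493 229.704]]
19 [[320.667 335.65 ]] [[399.769 229.347]]
54 [[322.239 327.637]] [[404.201 228.652]]
[[321.423 334.515]
 [319.829 342.518]]
[[  8.822 329.75 ]
 [-18.219 306.134]]
```

View pics/g2.png

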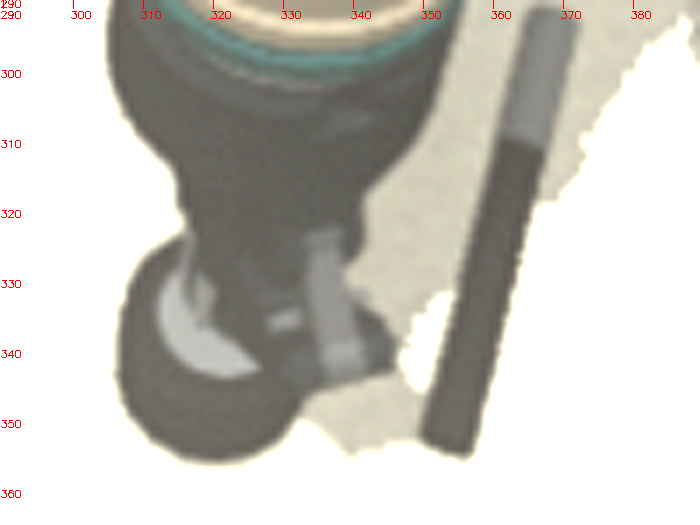

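The close-up seems to show the fingers straddling the cap, with the right finger at (336,335) and the left at (317,332). That contradicts a width of 0, so I'll check the projections and a fresh reading.

Run:
```python
from h import *
s,p,r=pose();print(s)
for e in(-42,-27,27,42):
  print(e,proj("side",p+r.apply([0,e,-19])), proj("side",p+r.apply([0,e,-2])))
```

```text
{'clock': 4.0, 'qpos': array([ 0.135,  0.93 ,  0.639,  1.755, -0.794,  0.735, -0.627]), 'qd': array([ 0.001,  0.001, -0.002, -0.001, -0.   , -0.001,  0.   ]), 'tau': array([ -0.006, -57.549,  11.635, -10.846,   0.009,   0.001,  -0.   ]), 'eef_pos': array([ 527.41 , -322.88 ,    7.109]), 'tool_rot': array([-3.142,  0.   , -0.257]), 'force': array([-0.091, -0.377,  1.054]), 'torque': array([ 0.005, -0.026, -0.024]), 'gripper_force': 0.0, 'width': 0.007990308438703343}
-42 [[313.467 315.653]] [[312.888 319.566]]
-27 [[315.984 322.665]] [[315.354 326.502]]
27 [[325.508 349.207]] [[324.681 352.721]]
42 [[328.289 356.955]] [[327.401 360.368]]
```

>>> play_rows:
  deltas: [0,0,0,0,0,0,0,0,0,0,0,0,0,0]

```text
clock: 4.25
eef_pos: [527.4, -322.9, 7.1]
tool_rot: [-3.142, 0.0, -0.257]
force: [-0.1, -0.5, -0.8]
width: -0.2
gripper_force: 0.0
```

Readings and picture disagree. I'll lift straight up with the fingers shut, then look once at both views with the predicted TCP drawn in.

>>> play_rows:
  deltas: [0,0,-15,0,0,0,0,0,0,-40,0,0,0,0,0,0,-70,0,0,0,0,0,0,-100,0,0,0,0,0,0,-120,0,0,0,0,0,0,-120,0,0,0,0]

```text
clock: 5.0
eef_pos: [528.3, -323.6, 128.9]
tool_rot: [3.141, -0.003, -0.257]
force: [-0.0, 0.1, -0.6]
width: 0.3
gripper_force: 0.0
```

Run:
```python
from h import *
s,p,r=pose();print(p,s["width"])
out=[]
for n,(x0,y0) in {"side":(270,265),"top":(345,180)}.items():
    im=get_image(n)[:,:,::-1].copy();k=4
    cv2.imwrite(f"pics/{n}_lift.png",im)
    m=cv2.convertScaleAbs(cv2.resize(im[y0:y0+100,x0:x0+100],None,fx=k,fy=k,interpolation=cv2.INTER_CUBIC),alpha=1.8,beta=20)
    for d,c in((0,(0,0,255)),(19,(0,255,0)),(73,(255,0,0)),(150,(255,0,255))):
        q=proj(n,p-r.apply([0,0,d]))[0];print(n,d,q);q=((q-[x0,y0]+.5)*k).astype(int);cv2.circle(m,tuple(map(int,q)),4,c,1)
    out.append(m)
cv2.imwrite("pics/lift.png",np.hstack(out))
```

```text
[ 528.275 -323.592  128.862] 0.29144944447625026
side 0 [326.293 310.387]
side 19 [327.316 305.014]
side 73 [330.478 288.333]
side 150 [335.766 260.216]
top 0 [414.128 226.731]
top 19 [417.076 226.284]
top 73 [426.213 224.896]
top 150 [441.57  222.559]
```

View pics/lift.png

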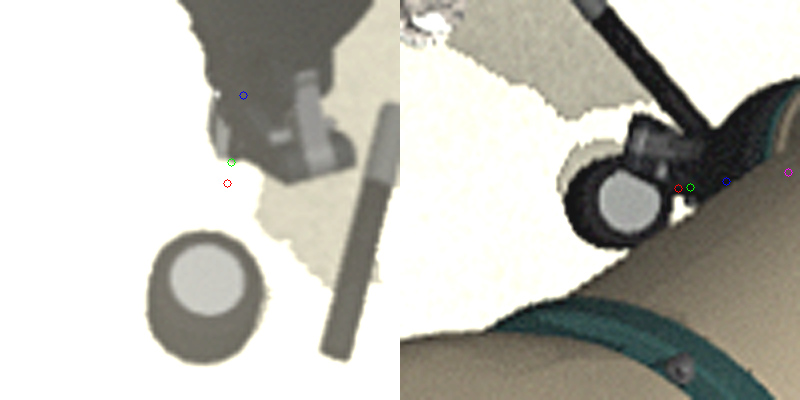

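The cap is unmoved at (321,334). The visible fingers look offset to the right of the predicted TCP, and spread out rather than shut. I'll open the gripper and difference the images to see what really moves.

>>> play_rows:
  deltas: [0,0,0,0,0,0,1,0,0,0,0,0,0,1,0,0,0,0,0,0,1,0,0,0,0,0,0,1,0,0,0,0,0,0,1,0,0,0,0,0,0,1]

```text
clock: 5.85
eef_pos: [527.4, -322.9, 127.1]
tool_rot: [-3.142, -0.0, -0.257]
force: [-0.9, -0.8, 0.7]
width: 85.5
gripper_force: 0.0
```

Run:
```python
from h import *
s,p,r=pose();print(p,s["width"])
out=[]
x0,y0,k=290,255,8
n="side"
a=cv2.imread("pics/side_lift.png");b=get_image(n)[:,:,::-1].copy();cv2.imwrite("pics/side_open.png",b)
t=get_image("top")[:,:,::-1].copy();cv2.imwrite("pics/top_open.png",t)
for nm,A,B in(("side",a,b),("top",cv2.imread("pics/top_lift.png"),t)):
    d=(cv2.absdiff(A,B).max(2)>15).astype(np.uint8)
    st=cv2.connectedComponentsWithStats(d);print(nm,[(list(map(int,v)),c) for v,c in zip(st[2],st[3]) if v[4]>8][1:])
for im in(a,b):
    m=cv2.convertScaleAbs(cv2.resize(im[y0:y0+70,x0:x0+50],None,fx=k,fy=k,interpolation=cv2.INTER_CUBIC),alpha=2.2,beta=10)
    for e,dd,c in((0,0,(0,0,255)),(0,19,(0,255,0)),(42,32,(255,0,0)),(-42,32,(255,0,255))):
        q=proj(n,p+r.apply([0,e,-dd]))[0];q=((q-[x0,y0]+.5)*k).astype(int);cv2.circle(m,tuple(map(int,q)),4,c,2)
    out.append(m)
cv2.imwrite("pics/op.png",np.hstack(out))
```

```text
[ 527.448 -322.857  127.109] 85.51350026287982
side [([13, 0, 32, 60, 101], array([26.644, 32.574])), ([203, 14, 6, 6, 11], array([205.545,  16.818])), ([212, 24, 5, 6, 13], array([214.308,  26.308])), ([345, 28, 76, 74, 417], array([384.739,  55.223])), ([221, 33, 7, 8, 14], array([224. ,  36.5])), ([351, 36, 62, 60, 204], array([379.853,  60.245])), ([229, 42, 6, 7, 12], array([232.083,  45.25 ])), ([354, 59, 23, 24, 56], array([365.375,  70.304])), ([304, 62, 91, 85, 405], array([353.452,  93.928])), ([286, 68, 97, 67, 253], array([336.075,  90.395])), ([372, 69, 35, 24, 86], array([389.372,  77.419])), ([0, 79, 6, 15, 28], array([ 2.893, 85.929])), ([264, 80, 10, 10, 21], array([268.714,  84.667])), ([354, 82, 14, 7, 28], array([360.464,  84.893])), ([420, 101, 2, 8, 11], array([420.727, 105.182])), ([319, 108, 55, 28, 197], array([348.183, 115.939])), ([313, 114, 60, 30, 146], array([343.288, 121.733])), ([279, 119, 41, 50, 96], array([297.042, 142.573])), ([401, 135, 8, 6, 10], array([404.2, 138. ])), ([317, 157, 54, 20, 92], array([343.293, 170.587])), ([375, 218, 2, 9, 10], a
[... 2168 characters left out ...]
 6, 11], array([442.818, 355.545])), ([430, 360, 5, 5, 10], array([432.1, 361.8])), ([337, 368, 5, 5, 14], array([339.5  , 369.857])), ([413, 370, 10, 9, 16], array([417.688, 373.812])), ([314, 377, 35, 22, 54], array([330.852, 386.537])), ([305, 378, 35, 22, 46], array([321.587, 387.261])), ([354, 382, 4, 4, 10], array([355.2, 383.7])), ([127, 386, 14, 30, 76], array([132.921, 401.421])), ([299, 400, 5, 5, 9], array([301.111, 402.111])), ([288, 402, 20, 18, 30], array([298.633, 409.833])), ([353, 405, 27, 13, 28], array([365.679, 411.321])), ([282, 406, 16, 14, 32], array([289.438, 412.469])), ([345, 406, 9, 4, 10], array([349.2, 407.7])), ([334, 414, 15, 6, 27], array([341.63 , 416.037]))]
```

View pics/op.png

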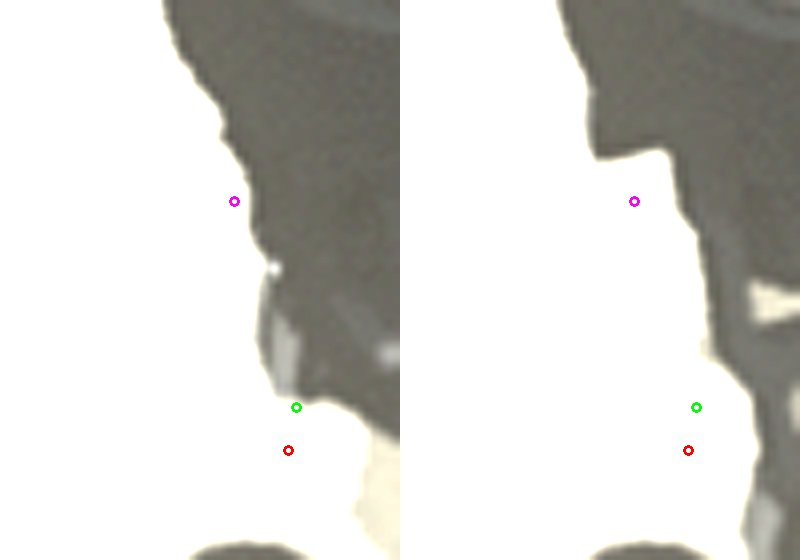

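The near finger moves along the predicted closing line but sits about 20 to 40 mm to the right of where it should be. So either the reported TCP or the calibration is off. The last picture goes on a side-by-side of start, shut and open with predicted finger points, to size the offset.

Run:
```python
from h import *
s,p,r=pose()
r0=R.from_euler("xyz",[-3.1399,0,2.7057]);p0=np.array([274.1,588.7,192.8])
out=[]
for n,f,P,Rr,w in(("side","side0",p0,r0,1),("side","side_lift",p,r,0),("side","side_open",p,r,1),("top","top_lift",p,r,0),("top","top_open",p,r,1),("side","side_open",p,r,None)):
    k=5;c=proj(n,P)[0];x0,y0=[max(0,int(v)) for v in c-[26,34]]
    im=cv2.imread(f"pics/{f}.png")
    m=cv2.resize(im[y0:y0+58,x0:x0+53],(265,290),interpolation=cv2.INTER_CUBIC)
    m=(255*np.clip(m/150.,0,1)**.6).astype(np.uint8)
    for i in range(0,53,10):cv2.putText(m,str(x0+i),(i*5,8),0,.28,(0,0,255))
    for i in range(5,58,10):cv2.putText(m,str(y0+i),(0,i*5+4),0,.28,(0,0,255))
    if w is not None:
        for q,cc in(([0,0,0],(0,0,255)),([0,14.5+42.5*w,-13*w],(255,0,0)),([0,-14.5-42.5*w,-13*w],(255,0,255)),([0,0,-73],(0,200,0))):
            z=((proj(n,P+Rr.apply(q))[0]-[x0,y0]+.5)*k).astype(int);cv2.circle(m,tuple(map(int,z)),3,cc,2)
    else:
        m=cv2.resize((255*np.clip(im[230:400,255:410]/150.,0,1)**.6).astype(np.uint8),(265,290))
    out.append(m)
cv2.imwrite("pics/six.png",np.vstack([np.hstack(out[:3]),np.hstack(out[3:])]))
```

```text
(no output)
```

View pics/six.png

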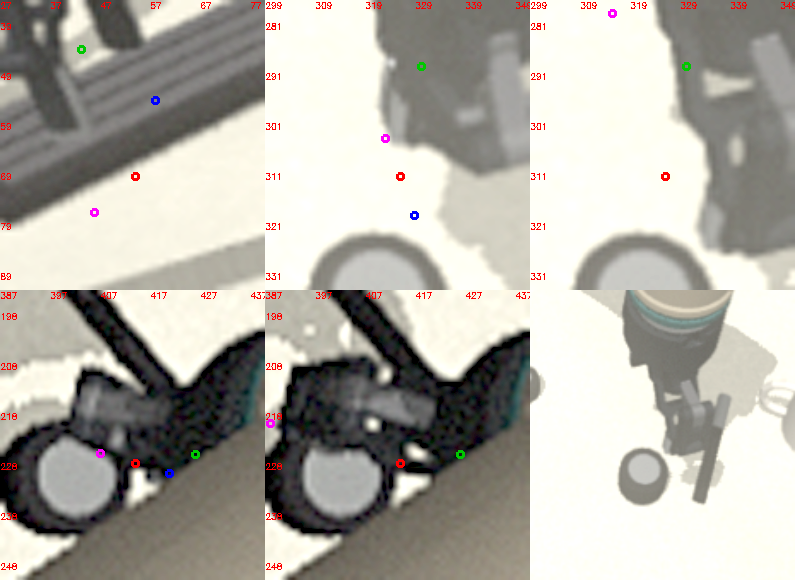

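That was the tenth and last picture. The pixels (open tips about (340,327) and (319,275) at the lift pose, shut tip corner (325,305)) fit the TCP sideways. Along the tool axis, though, the tips sit much higher than reported, so the fingers shut above the cap. I'll estimate that height offset.

Run:
```python
from h import *
s,p,r=pose()
for h in(0,20,35,50):
    print(h,"shut corner obs(325,305)",proj("side",p+r.apply([-11,14.5,-h]))[0],"open near L obs(333,325)",proj("side",p+r.apply([-11,57,-13-h]))[0],"open far obs(315-323,275)",proj("side",p+r.apply([[-11,-57,-13-h],[-11,-43,-13-h]])).ravel())
r0=R.from_euler("xyz",[-3.1399,0,2.7057]);p0=np.array([274.1,588.7,192.8])
for h in(0,20,35,50): print(h,"start tips obs (40,59),(53,43)",proj("side",p0+r0.apply([[0,-50,-13-h],[0,50,-13-h]])).ravel())
```

```text
0 shut corner obs(325,305) [322.135 320.215] open near L obs(333,325) [331.85  340.909] open far obs(315-323,275) [308.973 279.636 311.553 286.541]
20 shut corner obs(325,305) [323.172 314.716] open near L obs(333,325) [333.196 335.636] open far obs(315-323,275) [309.655 273.457 312.303 280.446]
35 shut corner obs(325,305) [323.982 310.413] open near L obs(333,325) [334.249 331.5  ] open far obs(315-323,275) [310.186 268.636 312.888 275.688]
50 shut corner obs(325,305) [324.821 305.95 ] open near L obs(333,325) [335.343 327.199] open far obs(315-323,275) [310.734 263.645 313.492 270.759]
0 start tips obs (40,59),(53,43) [46.281 74.445 56.863 54.88 ]
20 start tips obs (40,59),(53,43) [43.2   67.52  54.124 48.151]
35 start tips obs (40,59),(53,43) [40.847 62.212 52.037 43.002]
50 start tips obs (40,59),(53,43) [38.457 56.804 49.919 37.764]
```

All the observations point to tips about 40 mm higher than reported. I'll descend around the cap with the gripper open and feel for the table to pin the offset.

>>> play_rows:
  deltas: [0,2.3,25,0,0,0,1,0,2.3,65,0,0,0,1,0,2.3,100,0,0,0,1,0,2.3,125,0,0,0,1,0,2.3,145,0,0,0,1,0,2.3,155,0,0,0,1,0,2.3,155,0,0,0,1]

```text
clock: 6.82
eef_pos: [526.7, -325.1, -28.2]
tool_rot: [-3.141, 0.0, -0.257]
force: [0.3, 0.1, -1.2]
width: 85.4
gripper_force: 0.0
```

>>> play_rows:
  deltas: [0,0,3,0,0,0,1,0,0,6,0,0,0,1,0,0,9,0,0,0,1]

```text
clock: 7.2
eef_pos: [527.1, -325.2, -36.7]
tool_rot: [3.141, -0.001, -0.257]
force: [-1.0, 0.3, 0.5]
width: 85.7
gripper_force: 0.0
```

>>> play_rows:
  deltas: [0,0,3,0,0,0,1,0,0,6,0,0,0,1,0,0,6,0,0,0,1]

```text
clock: 7.58
eef_pos: [526.6, -324.9, -43.3]
tool_rot: [-3.141, 0.001, -0.257]
force: [0.7, -0.1, -0.8]
width: 85.5
gripper_force: 0.0
```

>>> play_rows:
  deltas: [0,0,2,0,0,0,1,0,0,4,0,0,0,1,0,0,4,0,0,0,1]

```text
clock: 7.95
eef_pos: [526.7, -325.0, -47.1]
tool_rot: [-3.141, 0.0, -0.257]
force: [-0.7, -1.2, 0.3]
width: 85.1
gripper_force: 0.0
```

>>> play_rows:
  deltas: [0,0,2,0,0,0,1,0,0,4,0,0,0,1,0,0,4,0,0,0,1]

```text
clock: 8.32
eef_pos: [526.9, -325.2, -50.7]
tool_rot: [-3.142, -0.0, -0.257]
force: [0.2, -0.3, 1.3]
width: 85.3
gripper_force: 1.1
```

>>> play_rows:
  deltas: [0,0,2,0,0,0,1,0,0,3,0,0,0,1,0,0,3,0,0,0,1]

```text
clock: 8.7
eef_pos: [527.0, -325.1, -50.9]
tool_rot: [-3.14, -0.001, -0.257]
force: [-4.9, 6.5, 25.6]
width: 85.4
gripper_force: 12.4
```

The open tips touch the table at reported z≈-50.7. With the 13 mm swing, the reported tool point is about 38 mm ahead of the real tips. I'll back off and grip the cap.

>>> play_rows:
  deltas: [0,0,-5,0,0,0,1,0,0,-12,0,0,0,1,0,0,-15,0,0,0,1,0,0,-15,0,0,0,0.5,0,0,-15,0,0,0,0,0,0,-15,0,0,0,0,0,0,-15,0,0,0,0,0,0,-15,0,0,0,0]

```text
clock: 9.7
eef_pos: [526.8, -325.2, -38.9]
tool_rot: [3.141, -0.0, -0.257]
force: [-0.7, -0.1, 1.6]
width: 51.1
gripper_force: 62.4
```

Run:
```python
from h import *
s,p,r=pose();print(s["qpos"],p,s["width"],s["gripper_force"],s["force"],s["torque"])
```

```text
[ 0.169  0.991  0.584  1.76  -0.848  0.662 -0.583] [ 526.846 -325.212  -38.915] 51.13372332398954 62.419493581292045 [-0.702 -0.118  1.577] [-0.024  0.064 -0.008]
```

Gripped at 51 mm with 62 N. Next is the transfer to a hover over the mouth. I'll lift first, then tilt on the way.

>>> play_rows:
  deltas: [0,0,-15,0,0,0,0,0,0,-55,0,0,0,0,0,0,-105,0,0,0,0,0,0,-155,0,0,0,0,0,0,-190,0,0,0,0,0,0,-200,0,0,0,0]

```text
clock: 10.45
eef_pos: [527.7, -326.0, 164.0]
tool_rot: [3.14, -0.004, -0.257]
force: [-0.4, -0.5, -1.7]
width: 51.3
gripper_force: 62.6
```

```bash
cat >> h.py <<'E'
RIM=38.9
def tcp(h,th,lat=(0,0)): # rim h above shoulder; tool TCP
    r=colR(th); return COL+ZC*(h-RIM)+r.apply([lat[0],lat[1],0]),r
E
python3 - <<'E'
from h import *
s,p,r=pose();print(s["qpos"],p,s["width"],s["force"])
print(delta(*tcp(90,np.radians(73))))
E
```

```text
[ 0.051  0.747  0.807  1.656 -0.62   1.008 -0.762] [ 527.657 -325.953  163.963] 51.29090772744139 [-0.364 -0.499 -1.676]
(array([ -94.2, -462. ,   -1.6]), array([ 0.058,  0.567, -0.766]))
```

>>> play_rows:
  deltas: [-4,-20,-5,0.002,0.02,-0.03,0,-12,-58,-10,0.007,0.07,-0.1,0,-21,-103,-15,0.012,0.12,-0.17,0,-30,-148,-18,0.018,0.18,-0.25,0,-40,-195,-20,0.025,0.24,-0.33,0,-49,-242,-20,0.03,0.3,-0.41,0,-59,-289,-18,0.036,0.36,-0.48,0,-68,-336,-14,0.042,0.41,-0.56,0,-76,-376,-10,0.047,0.46,-0.63,0,-83,-406,-7,0.051,0.5,-0.68,0]

```text
clock: 11.7
eef_pos: [555.2, 90.9, 191.7]
tool_rot: [3.026, -0.435, 0.467]
force: [0.7, 0.6, -0.2]
width: 51.4
gripper_force: 64.1
```

Run:
```python
from h import *
s,p,r=pose();print(s["qpos"],p,s["width"],s["force"])
print(delta(*tcp(90,np.radians(73))))
```

```text
[-0.613  0.384  0.53   2.24  -1.099  0.233 -0.249] [555.246  90.862 191.688] 51.359522919025636 [ 0.678  0.604 -0.157]
(array([  9.7, -52.3,  28.5]), array([-0.013,  0.11 , -0.084]))
```

Joints 5 and 6 sit at their limits at this tilt. I'll fit a kinematic model to the recorded states to find out which yaw is comfortable.

```bash
cat >> h.py <<'E'
QL=np.array([[-3.06,3.06],[-.37,2.12],[-1.25,1.32],[.18,2.47],[-1.1,4.24],[.23,1.98],[-2.94,2.94]])
D=[([-1.2008,.6292,.0385,1.5183,-.027,.9963,-.02],[274.1057,588.6813,192.7883],[-3.1399,0,2.7057]),
([-.666,.387,.483,2.163,-.293,.652,-.389],[408.46,100.734,165.5],[3.141,0,1.161]),
([.135,.93,.639,1.755,-.794,.735,-.627],[527.447,-322.867,7.162],[-3.142,0,-.257]),
([.169,.991,.584,1.76,-.848,.662,-.583],[526.846,-325.212,-38.915],[3.141,0,-.257]),
([.051,.747,.807,1.656,-.62,1.008,-.762],[527.657,-325.953,163.963],[3.14,-.004,-.257]),
([-.613,.384,.53,2.24,-1.099,.233,-.249],[555.246,90.862,191.688],[3.026,-.435,.467])]
def fk(q,m,sg):
    Rt=R.from_euler("z",m[4]);p=np.array([0,0,m[0]])
    ax="zyzyzyz";ln=[0,m[1],0,m[2],0,m[3],0]  # link after joints 2,4,6 along local z
    for i in range(7):
        Rt=Rt*R.from_euler(ax[i],sg[i]*q[i]); p=p+Rt.apply([0,0,ln[i]])
    return p,Rt*R.from_euler("z",m[5])
E
python3 - <<'E'
from h import *
import itertools
best=None
for s in itertools.product([1,-1],repeat=3):
  # odd joints signs
  sg=[-1,1,s[0],1,s[1],1,s[2]]
  def f(m):
    o=[]
    for q,p,e in D:
        P,Q=fk(q,m,sg);o+=list((P-p)/100);o+=list((Q.inv()*R.from_euler("xyz",e)).as_rotvec()*3)
    return np.array(o)
  for b in(0,):
   for t in (0,np.pi/2,np.pi,-np.pi/2):
    z=least_squares(f,[330,420,400,250,b,t])
    if best is None or z.cost<best[0]: best=(z.cost,sg,z.x,f(z.x))
print(best[:3],np.abs(best[3]).max())
E
```

```text
(np.float64(0.009878923039047176), [-1, 1, -1, 1, -1, 1, -1], array([343.385, 560.901, 384.183, 389.887,  -0.043,   1.528])) 0.07786851014621476
```

```bash
cat >> h.py <<'E'
SG=[-1,1,-1,1,-1,1,-1];M=[343.385,560.901,384.183,389.887,-.043,1.528]
E
python3 - <<'E'
from h import *
def ik(p,r,q3,q0):
    def f(q):
        P,Q=fk(q,M,SG);return np.r_[(P-p)/100,(Q.inv()*r).as_rotvec()*3,(q[2]-q3)]
    z=least_squares(f,q0,bounds=(QL[:,0]+.005,QL[:,1]-.005));return z.x,z.cost
q=np.array(D[-1][0]).clip(QL[:,0]+.01,QL[:,1]-.01)
for h in(0,60):
  for q3 in(-.8,-.4,0,.4,.8):
    for th in(0,-90):
      a,c=ik(*tcp(h,np.radians(th)),q3,np.array([-.3,.5,q3,1.8,0.3,.4,0]))
      print(h,q3,th,a,round(c,4))
E
```

```text
0 -0.8 0 [ 0.216  0.784 -0.8    2.294  2.181  0.644 -2.138] 0.0
0 -0.8 -90 [ 0.216  0.784 -0.8    2.294  2.181  0.644 -0.567] 0.0
0 -0.4 0 [-0.033  0.67  -0.4    2.294  2.52   0.433 -2.54 ] 0.0
0 -0.4 -90 [-0.033  0.67  -0.4    2.294  2.52   0.433 -0.969] 0.0
0 0 0 [-0.267  0.633 -0.085  2.282  2.859  0.334 -2.935] 0.0057
0 0 -90 [-0.307  0.636 -0.     2.294  3.094  0.347 -1.595] 0.0
0 0.4 0 [-0.577  0.616  0.393  2.067 -1.095  0.235  0.98 ] 0.1789
0 0.4 -90 [-0.582  0.67   0.4    2.294  3.7    0.413 -2.252] 0.0
0 0.8 0 [-0.736  0.641  0.538  2.072 -1.095  0.235  0.904] 0.2318
0 0.8 -90 [-0.736  0.641  0.538  2.072 -1.095  0.235  2.475] 0.2318
60 -0.8 0 [ 0.234  0.622 -0.8    2.341  2.085  0.534 -2.106] 0.0
60 -0.8 -90 [ 0.234  0.622 -0.8    2.341  2.085  0.534 -0.535] 0.0
60 -0.4 0 [-0.025  0.525 -0.4    2.341  2.43   0.339 -2.48 ] 0.0
60 -0.4 -90 [-0.025  0.525 -0.4    2.341  2.43   0.339 -0.909] 0.0
60 0 0 [-0.288  0.494 -0.055  2.331  2.849  0.244 -2.935] 0.003
60 0 -90 [-0.31   0.497 -0.     2.341  3.072  0.255 -1.574] 0.0
60 0.4 0 [-0.608  0.489  0.431  2.158 -1.095  0.235  1.01 ] 0.1139
60 0.4 -90 [-0.594  0.525  0.4    2.341  3.769  0.316 -2.295] 0.0
60 0.8 0 [-0.801  0.515  0.61   2.164 -1.095  0.235  0.937] 0.1446
60 0.8 -90 [-0.801  0.515  0.61   2.164 -1.095  0.235  2.508] 0.1446
```

The model shows that this 32° outward tilt needs the wrist flipped (q5≈2.4). The arm got stuck on the q5≈-1.1 side. I'll plan a joint-space path round the q6 limit and feed its poses as rows.

```bash
cat >> h.py <<'E'
def ik(p,r,q3,q0):
    def f(q):
        P,Q=fk(q,M,SG);return np.r_[(P-p)/100,(Q.inv()*r).as_rotvec()*3,(q[2]-q3)]
    z=least_squares(f,q0,bounds=(QL[:,0]+.005,QL[:,1]-.005));return z.x,z.cost
def rows(qs,g=0):
    s,p,r=pose();q0=s["qpos"];P0,Q0=fk(q0,M,SG);o=[]
    for q in qs:
        P,Q=fk(q,M,SG);o+=[*np.round(Q0.inv().apply(P-P0),0),*np.round((Q0.inv()*Q).as_rotvec(),2),g]
    return o
E
cat > plan.py <<'E'
from h import *
import sys
N=int(sys.argv[1])
s,p,r=pose();q0=s["qpos"]
qg,c=ik(np.array([500,60,230.]),colR(np.radians(-60)),-.4,np.array([-.03,.5,-.4,2.3,2.4,.4,-1.4]))
print("now",q0,p,s["width"],"goal",qg,c,"fk err",fk(q0,M,SG)[0]-p)
t=np.arange(1,N+1)/N
# keep q6 away from its limit while q5 turns
qs=[q0+(qg-q0)*u+np.array([0,0,0,0,0,.35*np.sin(np.pi*u),0]) for u in t]
pr=p;qp=q0
for u,q in zip(t,qs):
    P,Q=fk(q,M,SG); print(round(u,2),P.round(0),"tiltz",Q.as_matrix()[:,2].round(2),"rot",round(float(np.degrees((fk(qp,M,SG)[1].inv()*Q).magnitude())),1),"mm",round(float(np.linalg.norm(P-fk(qp,M,SG)[0])),0));qp=q
print(rows(qs[:10]))
E
python3 plan.py 24
```

```text
now [-0.613  0.384  0.53   2.24  -1.099  0.233 -0.249] [555.246  90.862 191.688] 51.359522919025636 goal [ 0.223  0.26  -0.524  2.465  2.224  0.235 -1.168] 0.04678497080457756 fk err [-1.029  2.076  2.16 ]
0.04 [526. 102. 182.] tiltz [ 0.36  0.1  -0.93] rot 6.8 mm 32.0
0.08 [497. 107. 171.] tiltz [ 0.3   0.11 -0.95] rot 6.8 mm 32.0
0.12 [466. 106. 161.] tiltz [ 0.22  0.11 -0.97] rot 6.7 mm 32.0
0.17 [435. 100. 154.] tiltz [ 0.15  0.1  -0.98] rot 6.7 mm 32.0
0.21 [407.  89. 149.] tiltz [ 0.09  0.07 -0.99] rot 6.6 mm 31.0
0.25 [382.  72. 145.] tiltz [ 0.03  0.04 -1.  ] rot 6.4 mm 30.0
0.29 [362.  52. 144.] tiltz [-0.01 -0.01 -1.  ] rot 6.3 mm 29.0
0.33 [347.  29. 145.] tiltz [-0.04 -0.07 -1.  ] rot 6.2 mm 28.0
0.38 [338.   4. 147.] tiltz [-0.05 -0.13 -0.99] rot 6.1 mm 26.0
0.42 [335. -20. 150.] tiltz [-0.05 -0.19 -0.98] rot 6.1 mm 25.0
0.46 [338. -43. 155.] tiltz [-0.03 -0.25 -0.97] rot 6.1 mm 24.0
0.5 [348. -64. 160.] tiltz [ 0.   -0.3  -0.95] rot 6.1 mm 23.0
0.54 [362. -80. 166.] tiltz [ 0.05 -0.34 -0.94] rot 6.1 mm 23.0
0.58 [381. -92. 173.] tiltz [ 0.11 -0.37 -0.92] rot 6.2 mm 23.0
[... 1101 characters left out ...]
np.float64(-140.0), np.float64(-60.0), np.float64(-23.0), np.float64(0.23), np.float64(-0.28), np.float64(-0.46), 0, np.float64(-168.0), np.float64(-56.0), np.float64(-31.0), np.float64(0.25), np.float64(-0.33), np.float64(-0.55), 0, np.float64(-194.0), np.float64(-46.0), np.float64(-40.0), np.float64(0.26), np.float64(-0.39), np.float64(-0.65), 0, np.float64(-215.0), np.float64(-31.0), np.float64(-49.0), np.float64(0.26), np.float64(-0.44), np.float64(-0.74), 0, np.float64(-232.0), np.float64(-12.0), np.float64(-56.0), np.float64(0.25), np.float64(-0.49), np.float64(-0.84), 0, np.float64(-243.0), np.float64(10.0), np.float64(-62.0), np.float64(0.24), np.float64(-0.53), np.float64(-0.94), 0]
```

```bash
cat > plan.py <<'E'
from h import *
import sys
N=int(sys.argv[1]);G=np.array([float(v) for v in sys.argv[2:5]]);q6m=float(sys.argv[5])
s,p,r=pose();q0=s["qpos"];P0=fk(q0,M,SG)[0]
qg,c=ik(G,colR(np.radians(-60)),-.4,np.array([-.03,.5,-.4,2.3,2.4,.4,-1.4]))
print("now",q0,p,s["width"],"goal",qg,c)
qs=[];qp=q0
for u in np.arange(1,N+1)/N:
    b=q0+(qg-q0)*u;b[5]+=(q6m-(q0[5]+qg[5])/2)*np.sin(np.pi*u)
    pd=P0+(G-P0)*u
    def f(x):
        q=b.copy();q[[0,1,3]]=x;return (fk(q,M,SG)[0]-pd)/100
    z=least_squares(f,qp[[0,1,3]].clip([-3,-.36,.19],[3,2.1,2.45]),bounds=([-3.06,-.37,.18],[3.06,2.12,2.46]));q=b.copy();q[[0,1,3]]=z.x
    P,Q=fk(q,M,SG);print(round(u,2),q,P.round(0),"z",Q.as_matrix()[:,2].round(2),"rot",round(float(np.degrees((fk(qp,M,SG)[1].inv()*Q).magnitude())),1))
    qs.append(q);qp=q
print([float(v) for v in rows(qs[:10])])
E
python3 plan.py 24 570 20 210 0.55
```

```text
now [-0.613  0.384  0.53   2.24  -1.099  0.233 -0.249] [555.246  90.862 191.688] 51.359522919025636 goal [ 0.329  0.38  -0.404  2.402  3.11   0.235 -1.836] 0.03635396862370559
0.04 [-0.559  0.381  0.491  2.208 -0.924  0.275 -0.315] [555.  90. 195.] z [ 0.4   0.08 -0.91] rot 5.4
0.08 [-0.517  0.381  0.452  2.172 -0.748  0.315 -0.381] [556.  87. 195.] z [ 0.37  0.08 -0.93] rot 6.0
0.12 [-0.487  0.383  0.413  2.134 -0.573  0.354 -0.447] [556.  84. 196.] z [ 0.34  0.07 -0.94] rot 6.5
0.17 [-0.469  0.387  0.374  2.098 -0.397  0.392 -0.513] [557.  81. 197.] z [ 0.31  0.04 -0.95] rot 7.1
0.21 [-0.463  0.392  0.335  2.065 -0.222  0.426 -0.579] [558.  78. 197.] z [ 0.28  0.   -0.96] rot 7.6
0.25 [-0.466  0.398  0.296  2.041 -0.047  0.457 -0.646] [558.  75. 198.] z [ 0.27 -0.05 -0.96] rot 8.0
0.29 [-0.476  0.405  0.258  2.026  0.129  0.484 -0.712] [559.  72. 199.] z [ 0.26 -0.11 -0.96] rot 8.3
0.33 [-0.49   0.412  0.219  2.023  0.304  0.507 -0.778] [559.  69. 199.] z [ 0.27 -0.17 -0.95] rot 8.4
0.38 [-0.504  0.418  0.18   2.032  0.48   0.526 -0.844] [560.  66. 200.] z [ 0.29 -0.22 -0.93] rot 8
[... 1273 characters left out ...]
2.76   0.317 -1.704] [569.  26. 209.] z [ 0.62  0.03 -0.78] rot 3.7
0.96 [ 0.252  0.356 -0.365  2.416  2.935  0.276 -1.77 ] [569.  23. 209.] z [ 0.61  0.07 -0.79] rot 3.8
1.0 [ 0.331  0.36  -0.404  2.4    3.11   0.235 -1.836] [570.  20. 210.] z [ 0.6   0.11 -0.79] rot 4.1
[-0.0, 3.0, -1.0, 0.03, -0.02, -0.09, 0.0, -1.0, 6.0, -1.0, 0.04, -0.05, -0.19, 0.0, -1.0, 9.0, -2.0, 0.06, -0.09, -0.3, 0.0, -2.0, 12.0, -2.0, 0.06, -0.12, -0.41, 0.0, -2.0, 16.0, -3.0, 0.05, -0.17, -0.54, 0.0, -3.0, 19.0, -3.0, 0.04, -0.21, -0.67, 0.0, -3.0, 22.0, -4.0, 0.01, -0.25, -0.8, 0.0, -4.0, 25.0, -4.0, -0.02, -0.3, -0.94, 0.0, -4.0, 28.0, -5.0, -0.05, -0.34, -1.08, 0.0, -4.0, 31.0, -5.0, -0.09, -0.37, -1.22, 0.0]
```

>>> play_rows:
  deltas: [0,3,-1,0.03,-0.02,-0.09,0,-1,6,-1,0.04,-0.05,-0.19,0,-1,9,-2,0.06,-0.09,-0.3,0,-2,12,-2,0.06,-0.12,-0.41,0,-2,16,-3,0.05,-0.17,-0.54,0,-3,19,-3,0.04,-0.21,-0.67,0,-3,22,-4,0.01,-0.25,-0.8,0,-4,25,-4,-0.02,-0.3,-0.94,0,-4,28,-5,-0.05,-0.34,-1.08,0,-4,31,-5,-0.09,-0.37,-1.22,0]

```text
clock: 12.95
eef_pos: [563.3, 59.1, 198.1]
tool_rot: [2.812, 0.27, 1.559]
force: [-0.8, 0.2, -1.4]
width: 51.0
gripper_force: 64.1
```

```bash
python3 plan.py 15 590 20 160 0.55
```

```text
now [-0.993  0.555  0.877  2.061 -0.194  0.442 -0.056] [563.312  59.115 198.091] 50.97784134242191 goal [ 0.318  0.496 -0.413  2.34   2.93   0.235 -1.637] 0.004652560330792124
0.07 [-0.961  0.559  0.791  2.033  0.014  0.472 -0.161] [559.  54. 194.] z [ 0.29 -0.32 -0.9 ] rot 7.7
0.13 [-0.936  0.566  0.705  2.018  0.222  0.5   -0.267] [561.  51. 192.] z [ 0.29 -0.38 -0.88] rot 8.1
0.2 [-0.914  0.575  0.619  2.019  0.43   0.525 -0.372] [563.  49. 189.] z [ 0.3  -0.43 -0.85] rot 8.2
0.27 [-0.889  0.58   0.533  2.037  0.639  0.544 -0.477] [565.  47. 187.] z [ 0.33 -0.47 -0.82] rot 8.0
0.33 [-0.856  0.579  0.447  2.071  0.847  0.556 -0.583] [568.  44. 184.] z [ 0.37 -0.49 -0.79] rot 7.6
0.4 [-0.81   0.57   0.361  2.119  1.055  0.56  -0.688] [570.  42. 182.] z [ 0.42 -0.48 -0.77] rot 6.9
0.47 [-0.744  0.553  0.275  2.175  1.264  0.556 -0.794] [572.  39. 180.] z [ 0.46 -0.46 -0.76] rot 6.1
0.53 [-0.657  0.53   0.189  2.232  1.472  0.542 -0.899] [574.  37. 177.] z [ 0.51 -0.41 -0.76] rot 5.5
0.6 [-0.548  0.505  0.103  2.284  1.68   0.519 -1.005] [577.  34. 175.] z [ 0.54 -0.34 -0.77] rot 5.0

[... 347 characters left out ...]
3  0.349 -1.426] [586.  25. 165.] z [ 0.57 -0.03 -0.82] rot 4.6
0.93 [ 0.179  0.469 -0.327  2.361  2.722  0.293 -1.532] [588.  22. 162.] z [ 0.56  0.04 -0.83] rot 4.4
1.0 [ 0.319  0.49  -0.413  2.339  2.93   0.235 -1.637] [590.  20. 160.] z [ 0.55  0.11 -0.83] rot 4.3
[-2.0, 1.0, 4.0, 0.02, -0.05, -0.12, 0.0, -3.0, 2.0, 7.0, 0.03, -0.11, -0.25, 0.0, -5.0, 4.0, 11.0, 0.03, -0.17, -0.38, 0.0, -6.0, 5.0, 14.0, 0.02, -0.22, -0.51, 0.0, -8.0, 6.0, 18.0, -0.0, -0.26, -0.64, 0.0, -10.0, 7.0, 21.0, -0.03, -0.29, -0.75, 0.0, -11.0, 9.0, 25.0, -0.07, -0.29, -0.85, 0.0, -13.0, 10.0, 29.0, -0.13, -0.27, -0.93, 0.0, -14.0, 11.0, 32.0, -0.18, -0.23, -0.99, 0.0, -16.0, 12.0, 36.0, -0.24, -0.18, -1.03, 0.0]
```

The controller resolves the redundancy differently (q3 rose to 0.88). I'll see whether a minimum-norm IK reproduces it, then plan with that.

```bash
cat >> h.py <<'E'
def jac(q):
    P,Q=fk(q,M,SG);J=np.zeros((6,7));e=1e-5
    for i in range(7):
        d=np.array(q,float);d[i]+=e;P2,Q2=fk(d,M,SG);J[:3,i]=(P2-P)/e/1000;J[3:,i]=(Q2*Q.inv()).as_rotvec()/e
    return J,P,Q
def sim(q,targets,lam=.02,w=None,rest=None,k=0,sub=5,clip=True):
    # targets: list of (P,Q) in model frame
    q=np.array(q,float);out=[]
    P,Q=fk(q,M,SG)
    for Pt,Qt in targets:
        Ps,Qs=P,Q;rv=(Qs.inv()*Qt).as_rotvec()
        for j in range(1,sub+1):
            Pd=Ps+(Pt-Ps)*j/sub;Qd=Qs*R.from_rotvec(rv*j/sub)
            for _ in range(4):
                J,Pc,Qc=jac(q);e=np.r_[(Pd-Pc)/1000,(Qd*Qc.inv()).as_rotvec()]
                Jp=J.T@np.linalg.inv(J@J.T+lam**2*np.eye(6));dq=Jp@e
                if rest is not None: dq+=k*(np.eye(7)-Jp@J)@(rest-q)
                q=q+dq
                if clip:q=q.clip(QL[:,0],QL[:,1])
        P,Q=Pt,Qt;out.append(q.copy())
    return out
def tg(q0,d):
    P0,Q0=fk(q0,M,SG);d=np.reshape(d,(-1,7));return [(P0+Q0.apply(r[:3]),Q0*R.from_rotvec(r[3:6])) for r in d]
E
python3 - <<'E'
from h import *
q0=np.array(D[-1][0])
d=[0,3,-1,.03,-.02,-.09,0,-1,6,-1,.04,-.05,-.19,0,-1,9,-2,.06,-.09,-.3,0,-2,12,-2,.06,-.12,-.41,0,-2,16,-3,.05,-.17,-.54,0,-3,19,-3,.04,-.21,-.67,0,-3,22,-4,.01,-.25,-.8,0,-4,25,-4,-.02,-.3,-.94,0,-4,28,-5,-.05,-.34,-1.08,0,-4,31,-5,-.09,-.37,-1.22,0]
T=tg(q0,d)
print("actual",read_state()["qpos"])
for lam in(.001,.05,.1):print(lam,sim(q0,T,lam)[-1])
mid=QL.mean(1);home=np.array([-1.201,.628,.038,1.517,-.027,.996,-.02])
for nm,rs in(("mid",mid),("home",home),("zero",np.zeros(7))):
  for k in(.005,.02,.1):print(nm,k,sim(q0,T,.02,rest=rs,k=k)[-1])
# earlier move: D[4]->D[5]
d2=[-4,-20,-5,.002,.02,-.03,0,-12,-58,-10,.007,.07,-.1,0,-21,-103,-15,.012,.12,-.17,0,-30,-148,-18,.018,.18,-.25,0,-40,-195,-20,.025,.24,-.33,0,-49,-242,-20,.03,.3,-.41,0,-59,-289,-18,.036,.36,-.48,0,-68,-336,-14,.042,.41,-.56,0,-76,-376,-10,.047,.46,-.63,0,-83,-406,-7,.051,.5,-.68,0]
print("m2 actual",D[5][0]);q4=np.array(D[4][0])
print(sim(q4,tg(q4,d2),.02)[-1]);print(sim(q4,tg(q4,d2),.02,rest=home,k=.02)[-1])
E
```

```text
actual [-0.993  0.555  0.877  2.061 -0.194  0.442 -0.056]
0.001 [-1.012  0.558  0.884  2.052 -0.184  0.443 -0.082]
0.05 [-1.012  0.558  0.884  2.052 -0.184  0.443 -0.082]
0.1 [-1.012  0.558  0.885  2.052 -0.184  0.443 -0.081]
mid 0.005 [-0.691  0.443  0.386  2.052  0.452  0.482 -0.71 ]
mid 0.02 [-0.334  0.422 -0.108  2.052  0.802  0.613 -1.053]
mid 0.1 [-0.289  0.425 -0.17   2.051  0.834  0.633 -1.084]
home 0.005 [-0.964  0.53   0.801  2.052 -0.055  0.436 -0.209]
home 0.02 [-0.925  0.511  0.737  2.052  0.039  0.436 -0.302]
home 0.1 [-0.92   0.509  0.73   2.051  0.049  0.436 -0.312]
zero 0.005 [-0.857  0.485  0.631  2.052  0.183  0.443 -0.444]
zero 0.02 [-0.748  0.455  0.468  2.051  0.371  0.466 -0.63 ]
zero 0.1 [-0.753  0.456  0.476  2.051  0.363  0.465 -0.621]
m2 actual [-0.613, 0.384, 0.53, 2.24, -1.099, 0.233, -0.249]
[ 0.049  0.357 -0.27   2.349 -1.1    0.23  -0.035]
[ 0.051  0.357 -0.27   2.35  -1.1    0.23  -0.016]
```

Plain minimum-norm IK matches. I'll search for tool paths that flip the wrist, arrive at the hover with joint margin, and still allow the backward turn.

```bash
cat > search.py <<'E'
from h import *
import time
def rz(a):c,s=np.cos(a),np.sin(a);return np.array([[c,-s,0],[s,c,0],[0,0,1.]])
def ry(a):c,s=np.cos(a),np.sin(a);return np.array([[c,0,s],[0,1,0],[-s,0,c]])
LN=[0,M[1],0,M[2],0,M[3],0]
def fj(q):
    T=rz(M[4]);p=np.array([0,0,M[0]]);A=[];O=[]
    for i in range(7):
        A.append(SG[i]*T[:,2 if i%2==0 else 1]);O.append(p)
        T=T@(rz if i%2==0 else ry)(SG[i]*q[i]);p=p+T[:,2]*LN[i]
    A=np.array(A);O=np.array(O);J=np.vstack([np.cross(A,p-O).T/1000,A.T]);return J,p,T@rz(M[5])
def rv(E):return cv2.Rodrigues(E)[0].ravel()
def follow(q,wps,it=2):
    """wps (P,Rm,n): n substeps (about rows)"""
    q=q.copy();_,P,Q=fj(q);mar=9.;path=[]
    for Pt,Qt,n in wps:
        P0,Q0=P,Q;w=rv(Q0.T@Qt);n=n or int(max(np.linalg.norm(Pt-P0)/45,np.degrees(np.linalg.norm(w))/8)+1)
        for j in range(1,n+1):
            P=P0+(Pt-P0)*j/n;Q=Q0@cv2.Rodrigues(w*j/n)[0]
            for _ in range(it):
                J,Pc,Qc=fj(q);e=np.r_[(P-Pc)/1000,rv(Q@Qc.T)];q=q+J.T@np.linalg.solve(J@J.T+1e-5*np.eye(6),e)
            mar=min(mar,min((q-QL[:,0]).min(),(QL[:,1]-q).min()))
            if mar<.03:return q,mar,None
            path.append((P,Q,q.copy()))
    return q,mar,path
def colm(th):return colR(th).as_matrix()
def tail(th):
    w=[tcp(60,th)[0]],
    L=[(tcp(60,th)[0],colm(th),None),(tcp(20,th)[0],colm(th),3)]
    for a in range(1,4):L.append((tcp(20-3*a,th-np.radians(45*a))[0],colm(th-np.radians(45*a)),5))
    for a in range(1,3):L.append((tcp(0,th-np.radians(135-45*a))[0],colm(th-np.radians(135-45*a)),5))
    return L
if __name__=="__main__":
    rng=np.random.default_rng(int(time.time()));q0=read_state()["qpos"];t0=time.time();best=[];cnt=0
    while time.time()-t0<150:
        cnt+=1;nw=rng.integers(1,4);W=[]
        for _ in range(nw):
            P=np.array([rng.uniform(430,640),rng.uniform(-200,60),rng.uniform(120,260)])
            t=rng.uniform(0,.6);az=rng.uniform(-np.pi,np.pi);y=rng.uniform(-np.pi,np.pi)
            Q=cv2.Rodrigues(np.array([np.cos(az),np.sin(az),0])*t)[0]@R.from_euler("xyz",[np.pi,0,y]).as_matrix()
            W.append((P,Q,None))
        th=rng.uniform(-np.pi,np.pi)
        q,m,path=follow(q0,W+[(tcp(90,th)[0],colm(th),None)]+tail(th),1)
        if path is not None: best.append((m,len(path),th,W))
    best.sort(key=lambda b:-(b[0]-.003*b[1]))
    print(cnt,len(best),[(round(b[0],3),b[1]) for b in best[:8]])
    import pickle;pickle.dump(best[:20],open("best.pkl","wb"))
E
python3 search.py
```

```text
6932 0 []
```

No direct hit. I'll do it greedily: at each step aim at the goal configuration (family over q3 and free q7) whose difference has the least null-space part, since only that part can't be steered.

```bash
cat > greedy.py <<'E'
from search import *
import pickle
def family():
    F=[];g=np.array([.2,.65,-.8,2.3,2.1,.5,-1.])
    for q3 in np.arange(-1.1,1.15,.1):
        a,c=ik(*tcp(60,0),q3,np.r_[g[:2],q3,g[3:]]);
        if c<1e-3: F.append(a);g=a
        else:
            a,c=ik(*tcp(60,0),q3,np.array([-.6,.55,q3,2.3,3.7,.35,-2]))
            if c<1e-3:F.append(a)
    return F
def run(q0,F,rng,steps=120):
    q=q0.copy();path=[q.copy()];wt=rng.uniform(.3,3);bias=rng.normal(0,.15);f=F[rng.integers(len(F))];q7=rng.uniform(-2.6,.3)
    for k in range(steps):
        J,P,Q=fj(q);n=np.linalg.svd(J)[2][-1]
        cand=[]
        for f in F:
            for q7 in np.arange(-2.7,.35,.15):
                g=f.copy();g[6]=q7;d=g-q;cand.append((abs(n@d+bias)*wt*3+.3*np.linalg.norm(d-n*(n@d)),g))
        g=min(cand,key=lambda c:c[0])[1];d=g-q;dp=d-n*(n@d)
        # repel from limits via shrinking
        st=.12*dp/max(np.linalg.norm(dp),.12)
        st+=rng.normal(0,.01,7);st-=n*(n@st)
        q=q+st
        lo=q-QL[:,0];hi=QL[:,1]-q
        if min(lo.min(),hi.min())<.015:
            # stay inside by removing offending component then projecting
            q=q.clip(QL[:,0]+.02,QL[:,1]-.02)-0
            q_=path[-1];s2=q-q_;s2-=n*(n@s2);q=q_+s2
            if min((q-QL[:,0]).min(),(QL[:,1]-q).min())<.004:return None,path,9
        P=fj(q)[1]
        if P[2]<90 or P[0]<380: return None,path,9
        path.append(q.copy())
        if np.linalg.norm(dp)<.03:break
    d=min(np.linalg.norm((f-q)[:6]) for f in F)
    return q,path,d
if __name__=="__main__":
    F=family();print(len(F),[round(f[2],1) for f in F])
    q0=read_state()["qpos"];rng=np.random.default_rng(1);t0=time.time();best=(99,);fails=0;N=0
    while time.time()-t0<120:
        N+=1;q,path,d=run(q0,F,rng)
        if q is None:
            fails+=1
            if fails<4:print("fail at",len(path),path[-1])
            continue
        sc=d+.005*len(path)
        if sc<best[0]:best=(sc,d,path);print(round(d,3),len(path),q)
    print(N,fails);pickle.dump(best,open("greedy.pkl","wb"))
E
python3 greedy.py
```

```text
11 [np.float64(-1.1), np.float64(-1.0), np.float64(-0.9), np.float64(-0.8), np.float64(-0.7), np.float64(-0.6), np.float64(-0.5), np.float64(-0.4), np.float64(-0.3), np.float64(-0.2), np.float64(-0.1)]
fail at 9 [-0.762  0.68   0.608  2.202  0.288  0.409  0.647]
fail at 8 [-0.772  0.664  0.603  2.209  0.206  0.437  0.573]
fail at 9 [-0.74   0.683  0.576  2.168  0.304  0.395  0.691]
2041 2041
```

```bash
python3 - <<'E'
s=open('greedy.py').read()
a=s.index("        # repel");b=s.index("        P=fj(q)[1]")
s=s[:a]+'''        st=.14*dp/max(np.linalg.norm(dp),.14)
        tw=J@st;far=np.linalg.norm(dp)>.6
        if far: tw[:3]=np.clip((Pd-P)/1000,-.02,.02)
        tw[3:]+=rng.normal(0,.01,3)
        q=q+J.T@np.linalg.solve(J@J.T+1e-5*np.eye(6),tw)
        if min((q-QL[:,0]).min(),(QL[:,1]-q).min())<.004:return None,path+[q],9
'''+s[b:]
s=s.replace("q7=rng.uniform(-2.6,.3)\n","q7=0;Pd=np.array([rng.uniform(480,640),rng.uniform(-150,50),rng.uniform(130,230)])\n")
s=s.replace("P[2]<90","P[2]<70").replace("wt=rng.uniform(.3,3);bias=rng.normal(0,.15)","wt=rng.uniform(.1,2);bias=rng.normal(0,.5)").replace("<120:","<140:")
open('greedy.py','w').write(s)
E
python3 greedy.py
```

```text
11 [np.float64(-1.1), np.float64(-1.0), np.float64(-0.9), np.float64(-0.8), np.float64(-0.7), np.float64(-0.6), np.float64(-0.5), np.float64(-0.4), np.float64(-0.3), np.float64(-0.2), np.float64(-0.1)]
fail at 64 [-0.144  0.488  0.137  2.094  0.955  0.199  1.967]
fail at 29 [-0.913  0.497  0.663  2.306  1.355  0.221  1.447]
fail at 26 [-1.176  0.505  0.804  2.396  1.396  0.232  1.23 ]
1.627 121 [ 0.009  0.469 -0.027  2.071  0.711  0.392  2.057]
1.529 121 [-0.161  0.461  0.06   2.064  0.915  0.284  1.966]
1.491 121 [ 0.182  0.473 -0.136  2.057  0.811  0.301  2.193]
1.475 121 [ 0.13   0.527 -0.084  2.029  0.862  0.294  2.143]
936 869
```

```bash
cat > beam.py <<'E'
from greedy import *
def ext(q,P1,Q1):
    return follow2(q,P1,Q1)
def follow2(q,Pt,Qt):
    q=q.copy();_,P0,Q0=fj(q);w=rv(Q0.T@Qt);n=int(max(np.linalg.norm(Pt-P0)/45,np.degrees(np.linalg.norm(w))/8)+1);seg=[]
    for j in range(1,n+1):
        P=P0+(Pt-P0)*j/n;Q=Q0@cv2.Rodrigues(w*j/n)[0]
        J,Pc,Qc=fj(q);e=np.r_[(P-Pc)/1000,rv(Q@Qc.T)];q=q+J.T@np.linalg.solve(J@J.T+1e-5*np.eye(6),e)
        if min((q-QL[:,0]).min(),(QL[:,1]-q).min())<.01:return None
        tip=P-Q[:,2]*40
        if P[2]<60 or tip[2]<60 or P[0]<330 or (P[1]>75 and P[2]<190):return None
        seg.append(q.copy())
    return seg
def main():
    F=np.array(family());Wt=np.array([.6,.6,1,.8,1,.8])
    def sc(q,L):
        d=np.sqrt((((F[:,:6]-q[:6])*Wt)**2).sum(1)).min();return d+.7*max(0,q[6]-.3)+.7*max(0,-2.6-q[6])+.01*L
    q0=read_state()["qpos"];rng=np.random.default_rng(3);t0=time.time()
    beam=[(sc(q0,0),q0,[],0)];g=0;best=beam[0]
    while time.time()-t0<200 and g<14:
        g+=1;new=list(beam)
        tg0=time.time()
        while time.time()-tg0<14:
            b=beam[rng.integers(len(beam))];q=b[1];_,P,Q=fj(q)
            ax=rng.normal(size=3);
            if rng.random()<.4: ax=np.array([0,0,rng.choice([-1,1])])
            ax/=np.linalg.norm(ax);Qt=Q@cv2.Rodrigues(ax*rng.uniform(.1,1.3))[0]
            if Qt[2,2]>.2:continue
            Pt=np.array([rng.uniform(400,720),rng.uniform(-220,60),rng.uniform(80,330)]) if rng.random()<.6 else P
            s=follow2(q,Pt,Qt)
            if s is None:continue
            L=b[3]+len(s)
            if L>75:continue
            new.append((sc(s[-1],L),s[-1],b[2]+[(Pt,Qt,len(s))],L))
        new.sort(key=lambda b:b[0]);
        keep=[];
        for b in new:
            if all(np.abs(b[1]-k[1]).max()>.12 for k in keep):keep.append(b)
            if len(keep)>=60:break
        beam=keep;b=beam[0];print(g,len(new),round(b[0],3),b[3],b[1])
        pickle.dump(beam,open("beam.pkl","wb"))
        if b[0]-.01*b[3]<.12:break
if __name__=="__main__":main()
E
python3 beam.py
```

```text
Traceback (most recent call last):
  File "beam.py", line 43, in <module>
    if __name__=="__main__":main()
                            ~~~~^^
  File "beam.py", line 27, in main
    ax/=np.linalg.norm(ax);Qt=Q@cv2.Rodrigues(ax*rng.uniform(.1,1.3))[0]
    ^^^^^^^^^^^^^^^^^^^^^^
numpy._core._exceptions._UFuncOutputCastingError: Cannot cast ufunc 'divide' output from dtype('float64') to dtype('int64') with casting rule 'same_kind'
```

```bash
sed -i 's/ax\/=np.linalg.norm(ax);/ax=ax\/np.linalg.norm(ax);/; s/tg0<14:/tg0<11:/' beam.py; python3 beam.py
```

```text
1 2206 2.627 6 [-1.204 -0.048  1.146  2.244  0.549  0.661  0.286]
2 2246 2.312 9 [-1.204 -0.111  0.998  2.36   0.92   0.639  0.168]
3 2054 1.133 23 [-0.674  0.937  0.567  2.312  2.514  0.662 -1.326]
4 1948 0.559 25 [-0.291  0.608  0.149  2.14   2.889  0.268 -1.126]
5 1651 0.487 28 [-0.126  0.488  0.013  2.41   2.916  0.436 -1.272]
6 1268 0.473 29 [-0.139  0.484  0.01   2.399  2.846  0.414 -1.33 ]
7 1206 0.45 30 [-0.014  0.451 -0.067  2.34   2.918  0.254 -1.385]
8 1268 0.45 30 [-0.014  0.451 -0.067  2.34   2.918  0.254 -1.385]
9 1224 0.45 30 [-0.014  0.451 -0.067  2.34   2.918  0.254 -1.385]
10 1514 0.45 30 [-0.014  0.451 -0.067  2.34   2.918  0.254 -1.385]
11 1572 0.45 30 [-0.014  0.451 -0.067  2.34   2.918  0.254 -1.385]
12 1372 0.45 30 [-0.014  0.451 -0.067  2.34   2.918  0.254 -1.385]
13 1270 0.45 30 [-0.014  0.451 -0.067  2.34   2.918  0.254 -1.385]
14 1416 0.45 30 [-0.014  0.451 -0.067  2.34   2.918  0.254 -1.385]
```

The search found a flipped configuration in about 30 rows. I'll pick the variant whose whole tail (hover, lower, turn back 135°, turn forward) keeps the best margin.

```bash
cat > pick.py <<'E'
from beam import *
beam=pickle.load(open("beam.pkl","rb"));res=[]
for i,b in enumerate(beam):
    for th in np.radians(np.arange(-180,180,20)):
        q,m,path=follow(b[1],[(x,y,z) for x,y,z in tail(th)],1)
        if path is not None and abs(b[1][6])<2.9: res.append((m-.004*b[3],m,i,th,b[3],q))
res.sort(key=lambda r:-r[0])
for r in res[:6]:print(round(r[1],3),r[2],round(np.degrees(r[3])),r[4],r[5],beam[r[2]][1])
r=res[0];pickle.dump((beam[r[2]],r[3]),open("plan.pkl","wb"))
q=read_state()["qpos"]
for P,Q,n in beam[r[2]][2]:
    s=follow2(q,P,Q);q=s[-1];print(P.round(0),"z",Q[:,2].round(2),n,q)
E
python3 pick.py
```

```text
0.087 11 20 27 [-0.03   0.67  -0.404  2.294  2.514  0.433 -2.097] [-0.195  0.619  0.017  2.221  2.858  0.465 -1.273]
0.086 11 0 27 [-0.081  0.658 -0.327  2.294  2.605  0.406 -1.85 ] [-0.195  0.619  0.017  2.221  2.858  0.465 -1.273]
0.083 11 -20 27 [-0.137  0.648 -0.245  2.294  2.713  0.382 -1.62 ] [-0.195  0.619  0.017  2.221  2.858  0.465 -1.273]
0.102 51 20 32 [-0.025  0.672 -0.411  2.294  2.505  0.436 -2.088] [-0.06   0.625 -0.178  2.221  2.666  0.508 -1.684]
0.102 17 20 32 [-0.031  0.67  -0.402  2.294  2.516  0.433 -2.1  ] [-0.049  0.564 -0.175  2.351  2.647  0.49  -1.718]
0.101 51 0 32 [-0.08   0.659 -0.329  2.294  2.603  0.407 -1.847] [-0.06   0.625 -0.178  2.221  2.666  0.508 -1.684]
[422.  48. 312.] z [ 0.31 -0.27 -0.91] 9 [-1.334  0.095  0.896  2.17   0.449  0.771  0.469]
[424.  47. 312.] z [ 0.57 -0.62 -0.54] 6 [-1.637  0.466  0.878  2.355  0.997  0.801  0.048]
[536.  -0. 231.] z [ 0.6  -0.67 -0.43] 4 [-1.375  0.932  0.993  2.346  1.479  0.379 -0.473]
[704.  51. 136.] z [ 0.61 -0.05 -0.79] 6 [-0.291  0.608  0.149  2.14   2.889  0.268 -1.126]
[705.  46. 147.] z [ 0.69 -0.04 -0.72] 1 [-0.216  0.619  0.047  2.221  2.89   0.461 -1.211]
[704.  46. 151.] z [ 0.69 -0.04 -0.72] 1 [-0.195  0.619  0.017  2.221  2.858  0.465 -1.273]
```

```bash
cat > emit.py <<'E'
from beam import *
import sys
# waypoint index, substep -> next up to 10 rows, replanned from the measured joints
k=int(sys.argv[1]);off=int(sys.argv[2]) if len(sys.argv)>2 else 0
b,th=pickle.load(open("plan.pkl","rb"));W=b[2]
s,p,r=pose();q=s["qpos"];print(q,p,s["width"])
_,P0,Q0=fj(q);cnt=0;out=[];left=W[k][2]-off
for i in range(k,len(W)):
    Pt,Qt,n=W[i];n=left if i==k else n
    _,Ps,Qs=fj(q);w=rv(Qs.T@Qt)
    for j in range(1,n+1):
        if cnt==10:break
        P=Ps+(Pt-Ps)*j/n;Q=Qs@cv2.Rodrigues(w*j/n)[0]
        J,Pc,Qc=fj(q);e=np.r_[(P-Pc)/1000,rv(Q@Qc.T)];q=q+J.T@np.linalg.solve(J@J.T+1e-5*np.eye(6),e)
        out+=[*(float(v) for v in np.round(Q0.T@(P-P0))),*(float(v) for v in np.round(rv(Q0.T@Q),2)),0];cnt+=1;last=(i,j+(off if i==k else 0))
print(out,"last",last,"pred",q)
E
python3 emit.py 0
```

```text
[-0.993  0.555  0.877  2.061 -0.194  0.442 -0.056] [563.312  59.115 198.091] 50.97784134242191
[-5.0, -10.0, -16.0, 0.0, -0.0, -0.13, 0, -9.0, -21.0, -32.0, 0.0, -0.0, -0.26, 0, -14.0, -31.0, -48.0, 0.0, -0.0, -0.4, 0, -18.0, -41.0, -64.0, 0.0, 0.0, -0.53, 0, -23.0, -52.0, -80.0, 0.0, 0.0, -0.66, 0, -28.0, -62.0, -97.0, 0.0, 0.0, -0.79, 0, -32.0, -73.0, -113.0, 0.0, 0.0, -0.92, 0, -37.0, -83.0, -129.0, 0.0, 0.0, -1.05, 0, -41.0, -93.0, -145.0, 0.0, 0.0, -1.19, 0, -43.0, -92.0, -144.0, 0.02, -0.11, -1.26, 0] last (1, 1) pred [-1.404  0.129  0.885  2.19   0.575  0.787  0.366]
```

>>> play_rows:
  deltas: [-5,-10,-16,0,0,-0.13,0,-9,-21,-32,0,0,-0.26,0,-14,-31,-48,0,0,-0.4,0,-18,-41,-64,0,0,-0.53,0,-23,-52,-80,0,0,-0.66,0,-28,-62,-97,0,0,-0.79,0,-32,-73,-113,0,0,-0.92,0,-37,-83,-129,0,0,-1.05,0,-41,-93,-145,0,0,-1.19,0,-43,-92,-144,0.02,-0.11,-1.26,0]

```text
clock: 14.2
eef_pos: [429.3, 46.3, 313.1]
tool_rot: [-2.893, 0.459, 2.908]
force: [0.8, 0.5, -1.1]
width: 51.2
gripper_force: 64.1
```

```bash
python3 emit.py 1 1
```

```text
[-1.443  0.106  0.903  2.2    0.584  0.819  0.337] [429.335  46.344 313.097] 51.15485936699399
[-1.0, 1.0, 1.0, 0.07, -0.07, -0.08, 0, -2.0, 3.0, 3.0, 0.14, -0.14, -0.16, 0, -4.0, 4.0, 4.0, 0.21, -0.21, -0.25, 0, -5.0, 5.0, 5.0, 0.27, -0.28, -0.33, 0, -6.0, 7.0, 7.0, 0.34, -0.35, -0.41, 0, -24.0, 11.0, 37.0, 0.36, -0.37, -0.41, 0, -42.0, 14.0, 69.0, 0.39, -0.39, -0.4, 0, -61.0, 17.0, 101.0, 0.41, -0.42, -0.39, 0, -79.0, 21.0, 133.0, 0.43, -0.44, -0.38, 0, -91.0, 39.0, 156.0, 0.31, -0.41, -0.42, 0] last (3, 1) pred [-1.326  0.898  1.03   2.347  1.759  0.257 -0.657]
```

>>> play_rows:
  deltas: [-1,1,1,0.07,-0.07,-0.08,0,-2,3,3,0.14,-0.14,-0.16,0,-4,4,4,0.21,-0.21,-0.25,0,-5,5,5,0.27,-0.28,-0.33,0,-6,7,7,0.34,-0.35,-0.41,0,-24,11,37,0.36,-0.37,-0.41,0,-42,14,69,0.39,-0.39,-0.4,0,-61,17,101,0.41,-0.42,-0.39,0,-79,21,133,0.43,-0.44,-0.38,0,-91,39,156,0.31,-0.41,-0.42,0]

```text
clock: 15.45
eef_pos: [575.8, 11.6, 206.9]
tool_rot: [-2.209, 0.569, -2.703]
force: [0.1, 0.1, -0.4]
width: 50.8
gripper_force: 64.1
```

```bash
python3 emit.py 3 1
```

```text
[-1.272  0.903  0.938  2.326  1.724  0.342 -0.633] [575.804  11.607 206.924] 50.833585669988615
[-19.0, 20.0, 18.0, -0.13, -0.01, -0.0, 0, -39.0, 40.0, 35.0, -0.26, -0.03, -0.0, 0, -58.0, 61.0, 53.0, -0.39, -0.04, -0.01, 0, -77.0, 81.0, 71.0, -0.52, -0.05, -0.01, 0, -96.0, 101.0, 89.0, -0.64, -0.06, -0.01, 0, -101.0, 91.0, 86.0, -0.62, -0.13, 0.12, 0, -102.0, 88.0, 83.0, -0.63, -0.1, 0.22, 0] last (5, 1) pred [-0.176  0.619 -0.01   2.221  2.829  0.47  -1.239]
```

>>> play_rows:
  deltas: [-19,20,18,-0.13,-0.01,0,0,-39,40,35,-0.26,-0.03,0,0,-58,61,53,-0.39,-0.04,-0.01,0,-77,81,71,-0.52,-0.05,-0.01,0,-96,101,89,-0.64,-0.06,-0.01,0,-101,91,86,-0.62,-0.13,0.12,0,-102,88,83,-0.63,-0.1,0.22,0]

```text
clock: 16.32
eef_pos: [715.9, 59.0, 164.4]
tool_rot: [-2.959, 0.774, -2.888]
force: [0.3, -0.2, -1.5]
width: 51.1
gripper_force: 64.1
```

```bash
cat > em2.py <<'E'
from search import *
import sys
s,p,r=pose();q=s["qpos"];print(q,p,s["width"],s["force"].round(1))
_,P0,Q0=fj(q);err=P0-p
for th in(-40,-20,0,20,40):
    t=np.radians(th);qq,m,path=follow(q,tail(t),1);print(th,round(m,3),qq,None if path is None else len(path))
h,th=float(sys.argv[1]),np.radians(float(sys.argv[2]));print(delta(*tcp(h,th)))
E
python3 em2.py 75 0
```

```text
[-0.155  0.601 -0.061  2.199  2.753  0.472 -1.161] [715.888  58.977 164.352] 51.07210308177157 [ 0.3 -0.2 -1.5]
-40 0.096 [-0.149  0.647 -0.228  2.294  2.737  0.378 -1.297] 35
-20 0.1 [-0.093  0.656 -0.311  2.294  2.626  0.401 -1.524] 37
0 0.102 [-0.041  0.668 -0.388  2.294  2.532  0.427 -1.769] 40
20 0.104 [ 0.005  0.68  -0.456  2.294  2.457  0.455 -2.033] 42
40 0.042 [ 0.041  0.692 -0.513  2.294  2.4    0.48  -2.318] 45
(array([  99.6,  106.9, -101. ]), array([0.037, 0.302, 1.556]))
```

```bash
python3 em2.py 72 -20 | tail -1
```

```text
(array([100.3, 107.4, -98.1]), array([-0.016,  0.291,  1.21 ]))
```

>>> play_rows:
  deltas: [8,8,-12,0,0.02,0.09,0,20,21,-26,0,0.05,0.23,0,32,34,-40,0,0.09,0.38,0,45,48,-54,0,0.13,0.53,0,58,62,-68,0,0.17,0.68,0,70,75,-80,-0.01,0.2,0.83,0,82,88,-88,-0.01,0.24,0.98,0,92,98,-94,-0.01,0.27,1.1,0,98,105,-97,-0.01,0.28,1.18,0,100,107,-98,-0.016,0.291,1.21,0]

```text
clock: 17.58
eef_pos: [564.7, 148.8, 150.4]
tool_rot: [2.608, 0.185, 2.109]
force: [0.5, 0.2, -0.8]
width: 51.3
gripper_force: 64.1
```

```bash
cat > chk.py <<'E'
from h import *
# silhouette check: how dark are the pixels of the predicted cap body under tool / world offset hypotheses?
s,p,r=pose();print(s["qpos"],p,s["width"],s["force"].round(1))
z=-r.as_matrix()[:,2];u=r.as_matrix()[:,0];v=r.as_matrix()[:,1];t=np.linspace(0,2*np.pi,60)[:,None]
def mask(n,P):
    pts=np.vstack([P+z*h+27*(np.cos(t)*u+np.sin(t)*v) for h in(0,37)]);m=np.zeros((420,560),np.uint8)
    cv2.fillConvexPoly(m,cv2.convexHull(proj(n,pts).round().astype(np.int32)),1);return m>0
for n in("side","top"):
    im=get_image(n);cv2.imwrite(f"pics/{n}_chk{s['clock']:.1f}.png",im[:,:,::-1]);g=im.max(2)
    for nm,o in(("tool",z*38.9),("world",np.array([0,0,38.9]))):
        res=[]
        for d in range(-30,31,5):
            m=mask(n,p+o+z*d);res.append(round(float((g[m]<62).mean()),2))
        print(n,nm,proj(n,p+o)[0].round(1),res)
E
python3 chk.py; python3 em2.py 50 -20|tail -1
```

```text
[-0.038  0.481 -0.419  2.33   2.236  0.326 -1.958] [564.715 148.831 150.356] 51.295521623910794 [ 0.5  0.2 -0.8]
side tool [214.  127.3] [0.53, 0.55, 0.59, 0.63, 0.69, 0.73, 0.77, 0.79, 0.8, 0.81, 0.82, 0.82, 0.83]
side world [221.1 121. ] [0.38, 0.4, 0.42, 0.45, 0.47, 0.49, 0.51, 0.53, 0.55, 0.59, 0.62, 0.64, 0.66]
top tool [172.6 214.3] [0.9, 0.92, 0.94, 0.95, 0.96, 0.98, 0.99, 1.0, 1.0, 1.0, 1.0, 1.0, 1.0]
top world [169.5 203.2] [0.69, 0.7, 0.73, 0.75, 0.78, 0.81, 0.83, 0.84, 0.87, 0.89, 0.91, 0.94, 0.95]
(array([ 0.7, -2.8, 21.9]), array([0.004, 0.002, 0.006]))
```

The dark-silhouette test clearly favours the tool-frame offset. Next I lower toward the neck along its axis.

>>> play_rows:
  deltas: [0.3,-1.5,10,0.002,0.001,0.003,0,0.7,-2.8,22,0.004,0.002,0.006,0,0.7,-2.8,32,0.004,0.002,0.006,0,0.7,-2.8,38,0.004,0.002,0.006,0,0.7,-2.8,38,0.004,0.002,0.006,0]

```text
clock: 18.3
eef_pos: [583.6, 152.5, 117.1]
tool_rot: [2.61, 0.182, 2.104]
force: [-0.1, -0.4, 0.0]
width: 51.0
gripper_force: 64.1
```

```bash
cat > st.py <<'E'
from h import *
s,p,r=pose();rim=p+RIM*ZC-COL
x=colR(0).as_matrix();b=(colR(0).inv()*r)
print("h",round(rim@ZC,1),"lat(u,v)",(rim@x[:,0]).round(1),(rim@x[:,1]).round(1),"th",np.degrees(b.as_rotvec()).round(1),"F along axis,u,v",(s["force"]@ZC).round(1),(s["force"]@x[:,0]).round(1),(s["force"]@x[:,1]).round(1),"Tz",(s["torque"]@ZC).round(2),"w",s["width"].round(1),"q",s["qpos"],"t",s["clock"])
E
python3 st.py;python3 - <<'E'
from h import *
print(delta(*tcp(20,np.radians(-20))))
E
```

```text
(array([-0.4, -0.8, 13.6]), array([ 0.001, -0.   ,  0.   ]))Traceback (most recent call last):
  File "st.py", line 4, in <module>
    print("h",round(rim@ZC,1),"lat(u,v)",(rim@x[:,0]).round(1),(rim@x[:,1]).round(1),"th",np.degrees(b.as_rotvec()).round(1),"F along axis,u,v",(s["force"]@ZC).round(1),(s["force"]@x[:,0]).round(1),(s["force"]@x[:,1]).round(1),"Tz",(s["torque"]@ZC).round(2),"w",s["width"].round(1),"q",s["qpos"],"t",s["clock"])
                                                                                                                                                                                                                                                                      ^^^^^^^^^^^^^^^^
AttributeError: 'float' object has no attribute 'round'
```

>>> play_rows:
  deltas: [-0.4,-0.8,3,0,0,0,0,-0.4,-0.8,6,0,0,0,0,-0.4,-0.8,6,0,0,0,0]

```text
clock: 18.68
eef_pos: [586.5, 152.4, 112.4]
tool_rot: [2.609, 0.183, 2.104]
force: [-0.2, 0.2, -0.6]
width: 51.3
gripper_force: 64.1
```

```bash
sed -i 's/s\["width"\].round(1)/round(s["width"],1)/' st.py; python3 st.py
```

```text
h 28.1 lat(u,v) -0.1 0.5 th [ -0.1  -0.  -20. ] F along axis,u,v -0.4 0.2 -0.4 Tz -0.03 w 51.3 q [-0.008  0.596 -0.464  2.303  2.307  0.415 -2.005] t 18.675
```

>>> play_rows:
  deltas: [0,0,3,0,0,0,0,0,0,5,0,0,0,0,0,0,5,0,0,0,0]

```text
clock: 19.05
eef_pos: [589.0, 153.0, 108.0]
tool_rot: [2.61, 0.183, 2.104]
force: [1.2, -0.1, -1.0]
width: 51.2
gripper_force: 64.1
```

```bash
python3 st.py
```

```text
h 23.0 lat(u,v) -0.1 0.4 th [ -0.1  -0.  -20. ] F along axis,u,v -1.4 -0.4 0.4 Tz 0.04 w 51.2 q [-0.007  0.609 -0.467  2.299  2.313  0.423 -2.008] t 19.05
```

>>> play_rows:
  deltas: [0,0,2,0,0,0,0,0,0,4,0,0,0,0,0,0,4,0,0,0,0]

```text
clock: 19.42
eef_pos: [589.9, 153.3, 106.8]
tool_rot: [2.608, 0.185, 2.105]
force: [-16.2, -6.1, 26.6]
width: 51.5
gripper_force: 67.8
```

```bash
python3 st.py
```

```text
h 21.5 lat(u,v) -0.1 0.5 th [ -0.2  -0.1 -20.1] F along axis,u,v 31.7 -2.2 -0.5 Tz -0.0 w 51.5 q [-0.005  0.614 -0.47   2.299  2.318  0.431 -2.011] t 19.425
```

Seated on the ribs at h≈21.5 with negligible side force. I'll turn backward under a light push.

>>> play_rows:
  deltas: [0,0,-0.5,0,0,-0.05,0,0,0,-0.5,0,0,-0.12,0,0,0,-0.5,0,0,-0.2,0,0,0,-0.5,0,0,-0.28,0,0,0,-0.5,0,0,-0.36,0,0,0,-0.5,0,0,-0.44,0]

```text
clock: 20.18
eef_pos: [589.5, 153.5, 106.7]
tool_rot: [2.726, 0.388, 2.514]
force: [-12.3, -3.0, 19.1]
width: 51.1
gripper_force: 66.7
```

```bash
python3 st.py
```

```text
h 21.6 lat(u,v) 0.3 0.2 th [ -0.1  -0.  -45.4] F along axis,u,v 22.9 -0.1 -0.6 Tz -0.22 w 51.1 q [-0.091  0.595 -0.345  2.301  2.45   0.381 -1.715] t 20.175
```

>>> play_rows:
  deltas: [0,0,0,0,0,-0.08,0,0,0,0,0,0,-0.16,0,0,0,0,0,0,-0.24,0,0,0,0,0,0,-0.32,0,0,0,0,0,0,-0.4,0,0,0,0,0,0,-0.4,0]

```text
clock: 20.92
eef_pos: [590.8, 153.0, 105.2]
tool_rot: [2.912, 0.515, 2.93]
force: [-0.8, -1.1, 0.0]
width: 51.3
gripper_force: 64.4
```

```bash
python3 st.py
```

```text
h 19.7 lat(u,v) -0.5 0.4 th [ -0.   -0.1 -68. ] F along axis,u,v 0.6 -0.9 -0.9 Tz -0.65 w 51.3 q [-0.165  0.589 -0.238  2.3    2.585  0.348 -1.466] t 20.925
```

The axial force vanished and the cap sank, so the lugs are in the slots. I'll ease the turn slightly and follow the drop.

>>> play_rows:
  deltas: [0,0,1,0,0,0.04,0,0,0,3,0,0,0.05,0,0,0,5,0,0,0.05,0,0,0,7,0,0,0.05,0,0,0,7,0,0,0.05,0]

```text
clock: 21.55
eef_pos: [594.7, 154.0, 99.0]
tool_rot: [2.886, 0.503, 2.877]
force: [1.2, -2.3, -2.7]
width: 51.0
gripper_force: 64.2
```

```bash
python3 st.py
```

```text
h 12.3 lat(u,v) -0.4 0.4 th [ -0.   -0.1 -65.3] F along axis,u,v -2.6 -2.5 -0.9 Tz -0.09 w 51.0 q [-0.152  0.607 -0.255  2.293  2.574  0.362 -1.498] t 21.55
```

>>> play_rows:
  deltas: [0,0,1.5,0,0,0,0,0,0,3,0,0,0,0,0,0,3,0,0,0,0]

```text
clock: 21.92
eef_pos: [595.2, 154.3, 98.1]
tool_rot: [2.885, 0.505, 2.878]
force: [-10.3, -5.1, 17.0]
width: 50.8
gripper_force: 66.5
```

```bash
python3 st.py
```

```text
h 11.2 lat(u,v) -0.3 0.5 th [ -0.1  -0.1 -65.3] F along axis,u,v 20.3 -2.6 -0.5 Tz -0.01 w 50.8 q [-0.151  0.61  -0.258  2.294  2.576  0.367 -1.498] t 21.925
```

The drop was 10.3 mm, to the start level. Now I'll screw forward, following the pitch.

>>> play_rows:
  deltas: [0,0,0,0,0,0.05,0,0,0,0.4,0,0,0.12,0,0,0,0.9,0,0,0.2,0,0,0,1.4,0,0,0.28,0,0,0,1.9,0,0,0.36,0,0,0,2.4,0,0,0.44,0,0,0,2.4,0,0,0.44,0]

```text
clock: 22.8
eef_pos: [597.0, 155.4, 96.6]
tool_rot: [2.692, 0.35, 2.423]
force: [-11.5, -3.4, 17.3]
width: 51.2
gripper_force: 66.5
```

```bash
python3 st.py
```

```text
h 8.9 lat(u,v) 0.4 1.4 th [ -0.2  -0.1 -40.1] F along axis,u,v 21.0 -0.6 -1.0 Tz -0.16 w 51.2 q [-0.066  0.629 -0.382  2.288  2.43   0.412 -1.777] t 22.8
```

>>> play_rows:
  deltas: [0,0,0.5,0,0,0.08,0,0,0,1,0,0,0.16,0,0,0,1.5,0,0,0.24,0,0,0,2,0,0,0.32,0,0,0,2.5,0,0,0.4,0,0,0,3,0,0,0.48,0,0,0,3.4,0,0,0.54,0,0,0,3.4,0,0,0.54,0]

```text
clock: 23.8
eef_pos: [598.7, 156.1, 93.7]
tool_rot: [2.585, 0.085, 1.941]
force: [-10.2, -4.5, 17.6]
width: 51.0
gripper_force: 66.4
```

```bash
python3 st.py
```

```text
h 5.5 lat(u,v) 0.6 1.4 th [-0.2  0.  -9.2] F along axis,u,v 20.7 -2.0 0.0 Tz -0.19 w 51.0 q [ 0.039  0.665 -0.54   2.282  2.281  0.484 -2.143] t 23.8
```

>>> play_rows:
  deltas: [0,0,0.5,0,0,0.07,0,0,0,1,0,0,0.14,0,0,0,1.5,0,0,0.21,0,0,0,2,0,0,0.28,0,0,0,2,0,0,0.28,0]

```text
clock: 24.42
eef_pos: [599.5, 156.3, 92.3]
tool_rot: [2.582, -0.064, 1.703]
force: [-12.7, -5.5, 23.9]
width: 51.0
gripper_force: 67.1
```

```bash
python3 st.py
```

```text
h 3.9 lat(u,v) 0.7 1.4 th [-0.2  0.   6.8] F along axis,u,v 27.5 -2.4 1.1 Tz -0.29 w 51.0 q [ 0.093  0.689 -0.623  2.28   2.218  0.528 -2.346] t 24.425
```

>>> play_rows:
  deltas: [0,0,0.3,0,0,0.07,0,0,0,0.5,0,0,0.14,0,0,0,0.5,0,0,0.2,0,0,0,0.5,0,0,0.2,0]

```text
clock: 24.92
eef_pos: [599.3, 156.4, 92.1]
tool_rot: [2.602, -0.168, 1.533]
force: [-15.2, -6.9, 27.7]
width: 50.9
gripper_force: 67.6
```

```bash
python3 st.py
```

```text
h 3.8 lat(u,v) 0.8 1.0 th [-0.2  0.1 18.2] F along axis,u,v 32.2 -3.2 0.8 Tz -0.22 w 50.9 q [ 0.129  0.705 -0.681  2.279  2.178  0.561 -2.496] t 24.925
```

The rim has stopped descending, so it's on the shoulder. I'll give it a little more turn to the hard stop.

>>> play_rows:
  deltas: [0,0,-0.5,0,0,0.05,0,0,0,-0.5,0,0,0.1,0,0,0,-0.5,0,0,0.15,0,0,0,-0.5,0,0,0.15,0]

```text
clock: 25.42
eef_pos: [599.7, 155.3, 92.3]
tool_rot: [2.627, -0.241, 1.402]
force: [-11.9, -9.2, 22.6]
width: 51.6
gripper_force: 66.9
```

```bash
python3 st.py
```

```text
h 3.9 lat(u,v) -0.4 1.3 th [-0.3 -0.  26.6] F along axis,u,v 26.5 -6.2 0.3 Tz 1.06 w 51.6 q [ 0.156  0.718 -0.722  2.279  2.151  0.586 -2.608] t 25.425
```

The hard stop is felt (1.06 N m at about 92°). I'll relax the push, release, and back off along the axis.

>>> play_rows:
  deltas: [0,0,-1.5,0,0,-0.02,0,0,0,-1.5,0,0,-0.02,1,0,0,-1.5,0,0,-0.02,1,0,0,-1.5,0,0,-0.02,1,0,0,-1.5,0,0,-0.02,1,0,0,-10,0,0,-0.02,1,0,0,-30,0,0,-0.02,1,0,0,-55,0,0,-0.02,1]

```text
clock: 26.42
eef_pos: [570.8, 148.9, 137.1]
tool_rot: [2.629, -0.234, 1.415]
force: [0.6, 0.1, 1.1]
width: 85.4
gripper_force: 0.0
```

```bash
python3 st.py
```

```text
h 57.6 lat(u,v) 0.1 -0.1 th [-0.   0.  25.8] F along axis,u,v 0.6 -0.0 1.1 Tz 0.01 w 85.4 q [ 0.159  0.576 -0.709  2.319  2.051  0.485 -2.546] t 26.425
```

Run:
```python
from h import *
s,p,r=pose();print(delta(p+[0,-170,50],r))
from search import *
print(follow(s["qpos"],[(fj(s["qpos"])[1]+[0,-170,50],fj(s["qpos"])[2],8)],1)[:2])
```

```text
(array([-151.8,   65.9,  -63.3]), array([0., 0., 0.]))
(array([ 0.423,  0.466, -0.661,  2.33 ,  2.147,  0.251, -2.42 ]), np.float64(0.020512796340599576))
```

>>> play_rows:
  deltas: [-10,5,-12,0,0,0,1,-30,14,-20,0,0,0,1,-60,27,-28,0,0,0,1,-90,40,-36,0,0,0,1,-120,53,-44,0,0,0,1,-145,63,-50,0,0,0,1,-150,65,-50,0,0,0,1]

```text
clock: 27.3
eef_pos: [577.9, -20.1, 175.8]
tool_rot: [2.628, -0.234, 1.41]
force: [-0.4, 0.5, -0.3]
width: 85.4
gripper_force: 0.0
```

Run:
```python
from h import *
s,p,r=pose();print(p,s["qpos"],s["clock"],s["force"].round(1))
t=np.linspace(0,2*np.pi,90)[:,None];x=colR(0).as_matrix();u,v=x[:,0],x[:,1]
for n in("side","top"):
    im=get_image(n);cv2.imwrite(f"pics/{n}_end.png",im[:,:,::-1]);g=im.astype(float).mean(2)
    # fit of grey disc centre: the cap's top label
    c=proj(n,COL+37*ZC)[0]
    m=np.zeros(g.shape,np.uint8);cv2.circle(m,tuple(int(i) for i in c.round()),22,1,-1)
    print(n,"expect disc",c,"levels",g[int(c[1]),int(c[0])])
    for th in(70,90):
        b=((g>45)&(g<th+60)).astype(np.uint8)
    y,xx=int(c[1]),int(c[0]);print(g[y-16:y+17:2,xx-18:xx+19:2].round(0).astype(int))
    # unmoved things: change since start
    d=cv2.absdiff(im[:,:,::-1].copy(),cv2.imread(f"pics/{n}0.png")).max(2)
    for nm,P in(("small",(470,-155,15)),("elem",(0,0,0))):
        q=proj(n,P)[0] if nm=="small" else np.array({"side":(336,268),"top":(351,181)}[n]);print(nm,np.median(d[int(q[1])-10:int(q[1])+10,int(q[0])-10:int(q[0])+10]),(d[int(q[1])-10:int(q[1])+10,int(q[0])-10:int(q[0])+10]>40).mean())
```

```text
[577.891 -20.054 175.825] [ 0.691  0.51  -0.82   2.284  1.888  0.233 -2.012] 27.3 [-0.4  0.5 -0.3]
side expect disc [221.821 134.996] levels 34.0
[[ 61  61  60  61  75  67  61  42  46  38  63  33  38  30  31  31  30  78
  148]
 [ 60  60  60  70  73  63  50  44  40  45  65  33  37  32  31  32  32  30
   77]
 [ 59  60  68  75  63  57  38  41  39  57  57  32  36  30  30  31  33  32
   30]
 [ 59  65  76  64  61  42  43  39  42  63  45  32  33  31  32  31  31  31
   32]
 [ 67  75  64  59  46  42  39  38  58  62  34  36  30  31  30  32  32  32
   34]
 [ 74  63  60  49  41  42  37  51  63  45  32  34  32  31  32  31  32  32
   32]
 [ 61  57  44  41  41  37  42  61  54  32  36  30  31  31  32  31  34  31
   34]
 [ 54  43  45  40  40  42  61  58  33  34  32  31  32  31  33  32  32  34
   32]
 [ 43  42  40  38  51  62  57  38  33  34  31  33  32  30  31  31  32  33
   34]
 [ 40  41  43  54  60  48  35  34  34  30  31  32  33  33  33  31  34  32
   32]
 [ 48  54  57  55  39  34  35  35  33  33  32  32  34  32  32  33  33  32
   31]
 [ 44  42  36  36  36  35  34  34  33  32  32  33  32  32  33  
[... 1209 characters left out ...]
3  10   1  69
  107]
 [120 120 121   0   1  42  60  60  60  61  61  59  64  64  17  10   0  89
  109]
 [123 125 128   0   4  38  61  59  60  60  63  64  61  65  16   0  40 116
  107]
 [124 124 126  86   2  21  64  63  60  62  58  64  60  59   3   0  80 112
  108]
 [127 124 120 123   6   2  30  66  60  58  61  61  58  16   4  17 111 110
  105]
 [122 119 128 121 128   6   0  17  45  47  48  44  11   4  17 103 116 111
  109]
 [131 126 128 129 126 121  45   0   0   0   0   0   0  34 108 114 114 112
  110]
 [128 129 127 126 120 115 116  98  88  88  69  89  98 120 116 117 116  93
   83]
 [127 126 129 128 122 130 103 108 113 112 112 118 110  91  79 100 102 116
  130]]
small 7.0 0.0575
elem 12.0 0.0
```

>>> play_rows:
  deltas: [10,-4,5,0,0,0,1,20,-8,10,0,0,0,1,20,-8,10,0,0,0,1,20,-8,10,0,0,0,1]

```text
clock: 27.9
eef_pos: [579.2, 5.7, 167.9]
tool_rot: [2.628, -0.233, 1.417]
force: [-0.6, -0.5, 0.6]
width: 85.5
gripper_force: 0.0
```

```bash
python3 -c "
from h import *
s=read_state();print(s['qpos'],s['eef_pos'],s['force'])
from cell import finish_job
print(finish_job())"
```

```text
[ 0.655  0.545 -0.874  2.296  1.919  0.315 -2.084] [579.244   5.716 167.874] [-0.585 -0.489  0.649]
the job is handed in; nothing more can be done
None
```

The large cap was set on the mouth, turned back until it dropped into the thread starts, screwed forward about 92° onto the shoulder to the hard stop and released; the small cap and filter element showed no movement in the final images, and the job was handed in at 27.9 s, verdict not shown.

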